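Set out the laminator's feed rollers by length

ROBOT

A 6-joint arm with a two-finger parallel gripper is mounted at the origin on the work surface. World frame = base frame: x ahead of the robot, y to its left, z up, the work surface at z = 0. Lengths are in m, angles in rad, forces in N, time in s.
With the tool pointing down it reaches from about 0.35 to 0.775 m from the base axis. Payload 7.3 kg.
Tool frame: the origin (TCP) lies at the very end of the fingers, on their centre line; the grasp point (between the pads) lies 19 mm behind it; z points along the fingers, y is the direction in which the jaws open and shut (so a half turn about z gives the same grasp; the last joint's range is limited). The gripper opens to 92 mm and grips with 3 to 60 N. Pads are 19 mm wide; open, the fingers measure 130 mm over their backs; the gripper's body (75 mm by 190 mm) begins 47 mm behind the grasp point.
Start: joints at [-1.343, 0.342, 1.524, -0, 1.275, -0.146], TCP at [0.192, -0.489, 0.227] pointing down, gripper open.
Joint ranges: [-2.53, 2.53], [-0.77, 2.02], [0.04, 2.7], [-1, 4.14], [0.28, 2.66], [-3.11, 3.11]. Speed limits (rad/s): [2.57, 2.57, 3.14, 3.14, 3.14, 3.14].

INTERFACE

Orientations are given as [roll, pitch, yaw] about the fixed x, y, z axes, in that order (R = Rz(yaw) Ry(pitch) Rx(roll)).
In Python, from cell import monitor, eyes, order gives the robot as it stands. The module is installed in compiled form; this text tells all that it offers.
- The arm moves only by the tool carry_out, never from a script. Its argument "targets" is a list of rows, each a list of 2 entries, a list of its own where there are three numbers: the shift along the tool's x, y, z in m, then the turn about the tool's z in rad. In form: [[[dx, dy, dz], twist], ...]. A call has 1 to 10 rows; each row shifts and turns the pose as measured when the row begins, along the tool's axes as they then stand; what a row does not reach is not made up. A row lasts 1/8 s, in which the tool goes at most 62.5 mm and 10.7 degrees, less where a joint would pass 70% of its speed; a pose out of reach is approached as far as the arm can. A call is refused whole if a number of a shift passes 0.0625 or a number of a turn 0.188, either way. A call with a gripper value outside its range is refused whole. "fingers" is the closure, from 0 (fully open) to 1 (shut), set as the call begins (left out, the last holds). The fingers move at their own pace and stop on an object; "grip_force" is the grip in N (left out, the last holds). Time passes only in rows, so rows that do not move let the fingers close. It gives the time, the measured TCP pose, the force and the opening at its end, in the units of the state.
- monitor.observe(): the state, without advancing time (a new reading comes with each control period).
- eyes.read_camera(name): name is "side" or "top"; returns the picture (400x640x3 uint8, red, green, blue); there is no depth.
- eyes.camera_info(name): a dict with "K" (3x3 intrinsics, pixels), "rvec" (rotation vector, rad) and "tvec" (3), from world to camera coordinates, as OpenCV has them. Camera axes: x right, y down, z forward; pixel columns grow to the right and rows downward; lengths in m; the calibration is good to about 2 mm. A picture is of the moment at which its call begins. camera_info takes no time and is no camera call.
- order.hand_in(): hands the job in, once; it reports no verdict.
The state is a dict: "time": time; "qpos": joint angles; "qvel": joint speeds; "joint_efforts": joint torques, N m; "tool_pos": TCP position; "tool_rot": TCP orientation; "contact_force": force on the tool from outside, world axes, zero at the start; "torque": the same for the moment, N m; "opening": finger opening in m.
Only numpy, scipy, OpenCV 4.12 (cv2) and the standard library are available. Lean on these libraries where they do the work, as an engineer would, in place of code of your own. Each camera call takes 0.05 s, during which the arm holds its last target.

TASK

The laminator is due for new feed rollers. First lift the retaining bar out of its two brackets on the grey roller rack and lay it, grip upward, centred along the black rubber strip. Then take the four rollers from the rack and lay each in its own cradle on the plywood board in order of length: the longest in the cradle with the upright post, the next longest beside it, and so on to the shortest at the other end, each centred in its cradle.

Things in the scene. Friction and masses are not known exactly. Their poses are not given: they have to be found in the camera images.
- roller_72_centre (a point): Feed roller 72 mm long: black rubber sleeve 30 mm thick, 56 mm long, an 8 mm long steel journal (12 mm thick) at each end; 0.08 to 0.35 kg. The point is its centre, its y axis the roller's axis. Starts level in one of four V slots (like the cradles) of the grey rack, 78 mm apart, centre 35 mm above the table, under the bar; rack's plate 6 mm thick.
- roller_88_centre (a point): Feed roller 88 mm long: black rubber sleeve 30 mm thick, 72 mm long, an 8 mm long steel journal (12 mm thick) at each end; 0.08 to 0.35 kg. The point is its centre, its y axis the roller's axis. Starts level in one of four V slots (like the cradles) of the grey rack, 78 mm apart, centre 35 mm above the table, under the bar; rack's plate 6 mm thick.
- roller_104_centre (a point): Feed roller 104 mm long: black rubber sleeve 30 mm thick, 88 mm long, an 8 mm long steel journal (12 mm thick) at each end; 0.08 to 0.35 kg. The point is its centre, its y axis the roller's axis. Starts level in one of four V slots (like the cradles) of the grey rack, 78 mm apart, centre 35 mm above the table, under the bar; rack's plate 6 mm thick.
- roller_120_centre (a point): Feed roller 120 mm long: black rubber sleeve 30 mm thick, 104 mm long, an 8 mm long steel journal (12 mm thick) at each end; 0.08 to 0.35 kg. The point is its centre, its y axis the roller's axis. Starts level in one of four V slots (like the cradles) of the grey rack, 78 mm apart, centre 35 mm above the table, under the bar; rack's plate 6 mm thick.
- cradle_post_seat (a point): Aluminium V-cradle on the plywood board. The point is where the centre of a roller lying in it rests, 35 mm above the table; y axis: along the lying roller; x: along the row. At either end of the row; the only one with an upright steel post (top 55 mm above the table, 22 mm wide) 85 mm from the point along +y.
- cradle_b_seat (a point): Aluminium V-cradle on the plywood board. The point is where the centre of a roller lying in it rests, 35 mm above the table; y axis: along the lying roller; x: along the row. Its two 6 mm V plates, 16 mm either side of the point along y, reach 12 mm out in x and up to 11 mm below the point. Plain, one of the two middle places; cradles are 78 mm apart.
- cradle_c_seat (a point): Aluminium V-cradle on the plywood board. The point is where the centre of a roller lying in it rests, 35 mm above the table; y axis: along the lying roller; x: along the row. Its two 6 mm V plates, 16 mm either side of the point along y, reach 12 mm out in x and up to 11 mm below the point. Plain, the other middle place.
- cradle_end_seat (a point): Aluminium V-cradle on the plywood board. The point is where the centre of a roller lying in it rests, 35 mm above the table; y axis: along the lying roller; x: along the row. Its two 6 mm V plates, 16 mm either side of the point along y, reach 12 mm out in x and up to 11 mm below the point. Plain, at the end away from the post.
- bar_grip (a point): Aluminium bar 400 (x) by 20 by 8 mm, 0.2 kg; black grip block 45 (x) by 16 (y) by 30 mm high on its middle. The point is the grip's centre, 23 mm above the bar's underside; z up. Starts across the rack 3 mm above the rollers, point 76 mm above the table, ends in two open-topped brackets (188 mm from the middle, slot 27 mm wide, 69 mm high): lift 20 mm straight up to clear.
- strip_top (a point): Black rubber strip fixed to the table between rack and plywood board, 420 mm long (its x), 60 mm wide, 4 mm thick. The point is the centre of its top, z up. With the bar lying on it the grip's centre is 23 mm above this point.
Mind the look-alikes: they are no part of the job. What is shaped like the part that bears roller_104_centre but turquoise is not meant.

How it is judged:
On the way:
1. the bar lies on the rubber strip while all four rollers are still in the rack (horizontal distance between bar_grip and strip_top below 0.02 m and angle between the x axis of bar_grip and the x axis of strip_top, either way round below 0.15 rad and z of bar_grip in the frame of strip_top below 0.028 m and angle between bar_grip's own z axis and vertical below 0.1 rad and linear speed of bar below 0.03 m/s and distance of each of roller_72_centre, roller_88_centre, roller_104_centre, roller_120_centre from where it was at the start of the episode below 0.03 m), for 0.2 s.
At the end, for the whole second after the job is handed in: From the post cradle on, the rollers lie in order 120, 104, 88, 72 mm, each centre within 12 mm of its cradle's point and axis within 0.15 rad; the bar lies on the strip, grip up, middle within 20 mm of the strip's centre and along it within 0.15 rad; all at rest (under 20 mm/s) (distance between roller_120_centre and cradle_post_seat below 0.012 m and angle between the y axis of roller_120_centre and the y axis of cradle_post_seat, either way round below 0.15 rad and distance between roller_72_centre and cradle_end_seat below 0.012 m and angle between the y axis of roller_72_centre and the y axis of cradle_end_seat, either way round below 0.15 rad and ((horizontal distance between cradle_post_seat and cradle_b_seat below 0.1 m and (distance between roller_104_centre and cradle_b_seat below 0.012 m and angle between the y axis of roller_104_centre and the y axis of cradle_b_seat, either way round below 0.15 rad) and (distance between roller_88_centre and cradle_c_seat below 0.012 m and angle between the y axis of roller_88_centre and the y axis of cradle_c_seat, either way round below 0.15 rad)) or (horizontal distance between cradle_post_seat and cradle_c_seat below 0.1 m and (distance between roller_104_centre and cradle_c_seat below 0.012 m and angle between the y axis of roller_104_centre and the y axis of cradle_c_seat, either way round below 0.15 rad) and (distance between roller_88_centre and cradle_b_seat below 0.012 m and angle between the y axis of roller_88_centre and the y axis of cradle_b_seat, either way round below 0.15 rad))) and horizontal distance between bar_grip and strip_top below 0.02 m and angle between the x axis of bar_grip and the x axis of strip_top, either way round below 0.15 rad and z of bar_grip in the frame of strip_top below 0.028 m and angle between bar_grip's own z axis and vertical below 0.1 rad and linear speed of each of bar, roller_72, roller_88, roller_104, roller_120 below 0.02 m/s); the robot touches nothing.
It also fails if it takes over 138 s, if anything falls off the work surface, if the arm or the gripper's body presses on something with over 40 N, if the wrist force passes 120 N, or if a joint passes its speed limit or range.

## Working session

There is one attempt and no reset: what is moved stays moved. The work goes in short steps, Python scripts to look and compute and a tool call to move; the robot and the scene stay as the last step left them, time stands still between calls to the robot, and variables do not carry over. Pictures are saved under pics/ and viewed, and the job is handed in when it is done.

Besides the shell and the picture viewer there is one more tool, called after ">>>" in YAML: its name, and indented under it one key for each argument. carry_out: Moves the arm, as the interface text tells. Its arguments: {"type":"object","properties":{"targets":{"type":"array","items":{"type":"array"}},"fingers":{"type":"number"},"grip_force":{"type":"number"}},"required":["targets"]}

```bash
mkdir -p pics; python3 - <<'E'
from cell import monitor, eyes
import cv2
s=monitor.observe();print(s)
for n in ("side","top"):
    im=eyes.read_camera(n);cv2.imwrite(f"pics/{n}0.png",im[:,:,::-1]);i=eyes.camera_info(n);print(n,i)
E
```

```text
{'time': 0.0, 'qpos': array([-1.34298929e+00,  3.42738590e-01,  1.52502167e+00, -3.62378029e-05,
        1.27538658e+00, -1.45982432e-01]), 'qvel': array([-1.51361587e-03,  8.89326172e-04, -9.39094978e-04,  1.27938972e-03,
        4.86507508e-05, -2.69358299e-03]), 'joint_efforts': array([-1.09617954e-04, -4.31239200e+01, -2.44225895e+01,  7.18197436e-02,
        5.60576341e-02, -1.19292654e-04]), 'tool_pos': array([ 0.19162748, -0.48834025,  0.2260351 ]), 'tool_rot': array([-3.14004996e+00, -1.91795162e-04,  3.73799897e-01]), 'contact_force': array([ 0.25214816, -0.24528984, -0.40927237]), 'torque': array([ 0.0083006 ,  0.03601313, -0.01345395]), 'opening': 0.09200040982091057}
side {'K': array([[503.19870545,   0.        , 328.52792433],
       [  0.        , 503.19870545, 200.49483661],
       [  0.        ,   0.        ,   1.        ]]), 'rvec': array([ 0.9613766 , -2.31701069,  1.19770205]), 'tvec': array([0.2700613 , 0.28235995, 0.85736653])}
top {'K': array([[398.20293909,   0.        , 323.35485117],
       [  0.        , 398.20293909, 197.2759981 ],
       [  0.        ,   0.        ,   1.        ]]), 'rvec': array([ 2.10876456, -2.13152   ,  0.13145506]), 'tvec': array([-0.05156198,  0.47953063,  0.97149979])}
```

View pics/top0.png

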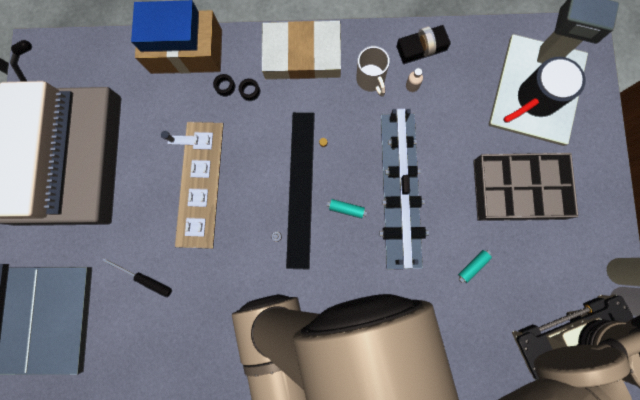

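View pics/side0.png

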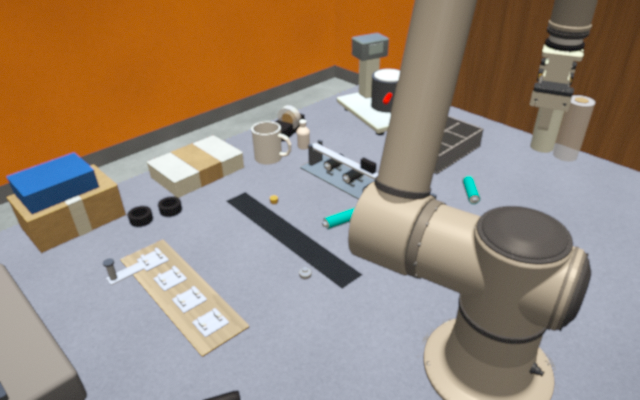

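```bash
cat > h.py <<'E'
import numpy as np, cv2
from cell import monitor, eyes
def cam(n):
    i=eyes.camera_info(n);R,_=cv2.Rodrigues(i["rvec"]);return i["K"],R,np.array(i["tvec"])
def ray(n,uv,z):
    K,R,t=cam(n);d=R.T@np.linalg.solve(K,[uv[0],uv[1],1.]);c=-R.T@t
    return c+d*(z-c[2])/d[2]
def proj(n,P):
    i=eyes.camera_info(n);return cv2.projectPoints(np.array(P,float).reshape(-1,3),i["rvec"],i["tvec"],i["K"],None)[0].reshape(-1,2)
def crop(im,x0,y0,x1,y1,s,f):
    cv2.imwrite(f,cv2.resize(im[y0:y1,x0:x1,::-1],None,fx=s,fy=s,interpolation=cv2.INTER_CUBIC))
E
python3 - <<'E'
from h import *
im=cv2.imread("pics/top0.png")[:,:,::-1]
crop(im,360,95,460,285,3.15,"pics/c1a.png")
crop(im,150,95,330,285,3.15,"pics/c1b.png")
K,R,t=cam("top");print(-R.T@t,R)
K,R,t=cam("side");print(-R.T@t)
for uv in [(202,141),(195,228),(402,142),(404,233)]: print(ray("top",uv,.035))
E
cd pics; python3 -c "
import cv2,numpy as np
a=cv2.imread('c1a.png');b=cv2.imread('c1b.png');b=b[:,:480];cv2.imwrite('c1.png',np.hstack([b,a]))"
```

```text
[ 0.31688688 -0.09341116  1.03309107] [[-0.00765301 -0.99924489 -0.03809297]
 [-0.98699184  0.01366584 -0.16018851]
 [ 0.16058812  0.03637152 -0.98635114]]
[-0.19566209  0.5672103   0.72644782]
[0.63390044 0.26192765 0.035     ]
[0.40481599 0.27035593 0.035     ]
[ 0.62103238 -0.260722    0.035     ]
[ 0.38665585 -0.25649301  0.035     ]
```

View pics/c1.png

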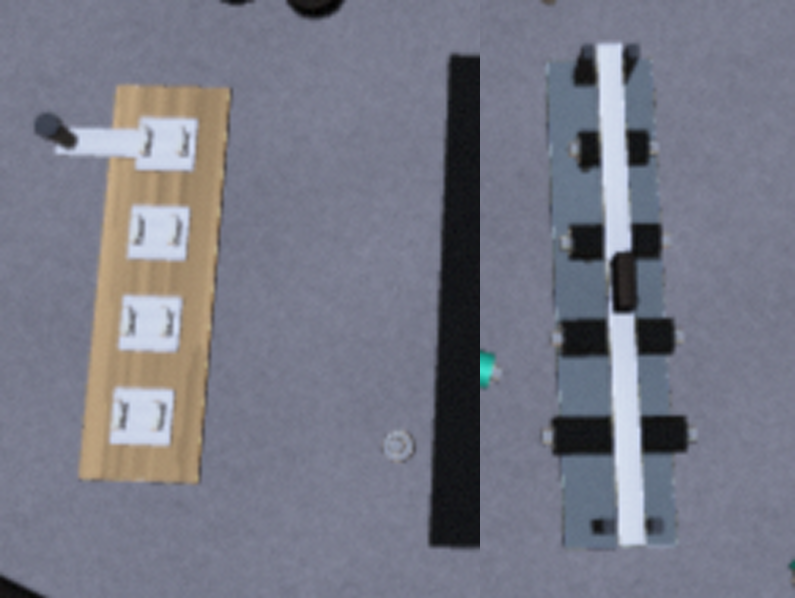

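```bash
cat > m.py <<'E'
from h import *
def white_blobs(n,im,roi,thr=170):
    x0,y0,x1,y1=roi
    g=im[y0:y1,x0:x1].min(2).astype(np.uint8)
    g=cv2.resize(g,None,fx=4,fy=4,interpolation=cv2.INTER_LINEAR)
    m=(g>thr).astype(np.uint8)
    k,l,st,c=cv2.connectedComponentsWithStats(m)
    return [(st[i,4]/16,(c[i]+.5)/4-.5+[x0,y0],st[i,:4]/4) for i in range(1,k) if st[i,4]>300]
E
python3 - <<'E'
from m import *
im=cv2.imread("pics/top0.png")[:,:,::-1];sd=cv2.imread("pics/side0.png")[:,:,::-1]
print("top");[print(np.round(b[0]),b[1].round(2),b[2]) for b in white_blobs("top",im,(160,120,225,250))]
print("bar");[print(np.round(b[0]),b[1].round(2),b[2]) for b in white_blobs("top",im,(380,100,430,280))]
print("side");[print(np.round(b[0]),b[1].round(2),b[2]) for b in white_blobs("side",sd,(95,240,250,350))]
crop(im,375,100,437,190,8.8,"pics/c2.png");crop(im,375,180,437,275,8,"pics/c3.png");crop(sd,100,235,260,355,5,"pics/c4.png");crop(im,155,110,235,250,4.2,"pics/c5.png")
E
cd pics; python3 -c "
import cv2,numpy as np
a=cv2.imread('c2.png')[:590];b=cv2.imread('c3.png')[:590];n=min(len(a),len(b));print(a.shape,b.shape);o=np.hstack([a[:n],b[:n]])[:, :];cv2.imwrite('c23.png',cv2.resize(o,None,fx=.75,fy=.75))"
```

```text
top
427.0 [194.75 139.98] [ 8.   12.25 44.5  16.75]
270.0 [199.71 168.35] [30.25 40.   19.75 17.75]
282.0 [197.1  197.24] [27.5  68.75 20.   18.  ]
292.0 [194.49 226.75] [25.  98.  20.  18.5]
bar
479.0 [401.92 141.44] [17.25  9.   10.25 68.  ]
552.0 [406.14 231.46] [21.25 94.25 11.   73.75]
side
3302.0 [133.06 279.81] [  0.    0.  113.5 110. ]
3086.0 [220.61 266.09] [68.    0.   87.   85.75]
526.0 [169.31 277.91] [57.5  24.75 35.   26.5 ]
69.0 [ 99.62 273.5 ] [ 0.   26.75 10.25 13.5 ]
587.0 [188.73 298.71] [76.   45.   36.75 28.25]
662.0 [210.   321.63] [96.5  66.75 38.25 30.75]
85.0 [137.16 312.68] [33.25 67.25 21.75 13.75]
35.0 [154.92 314.38] [57. 69.  7. 10.]
44.0 [ 97.63 313.97] [ 0.   70.75  8.25  9.25]
64.0 [109.87 322.88] [ 9.25 76.75 12.75 11.5 ]
42.0 [ 97.58 324.77] [ 0.   79.    6.   11.75]
57.0 [ 98.67 336.37] [ 0.   90.25 10.5  10.75]
88.0 [170.26 338.13] [69.75 91.5  13.75 14.75]
20.0 [178.44 339.77] [79.75 97.25  8.5   5.75]
34.0 [230.19 344.15] [131.25 100.    10.    10.  ]
44.0 [243.69 346.21] [144.   101.25  10.     8.75]
87.0 [181.71 347.17] [ 71.   102.    27.25   8.  ]
(590, 546, 3) (590, 496, 3)
```

View pics/c4.png

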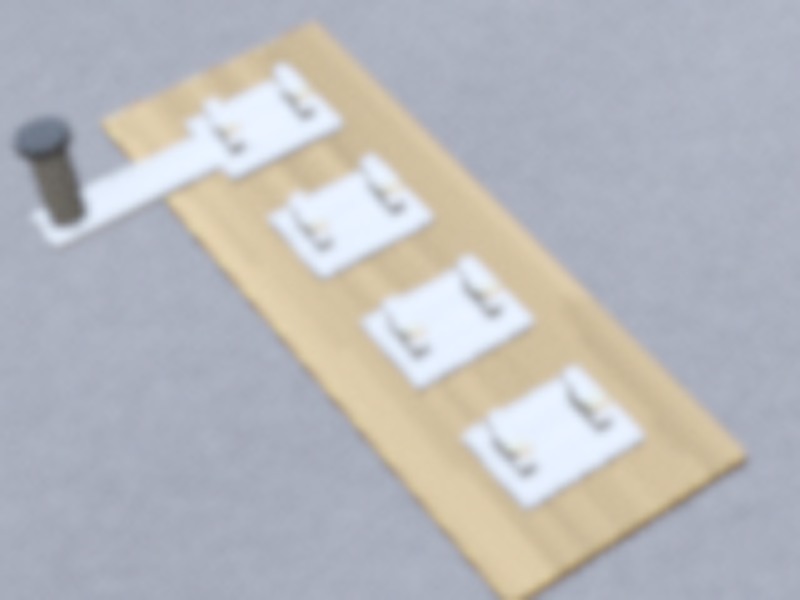

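View pics/c5.png

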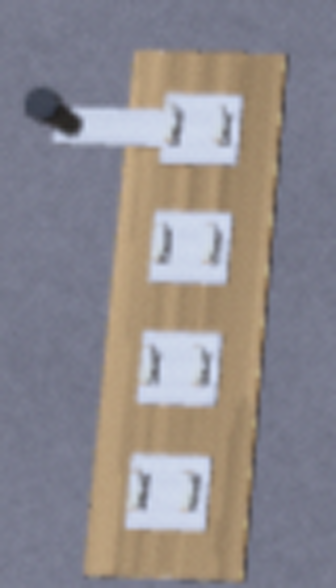

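View pics/c23.png

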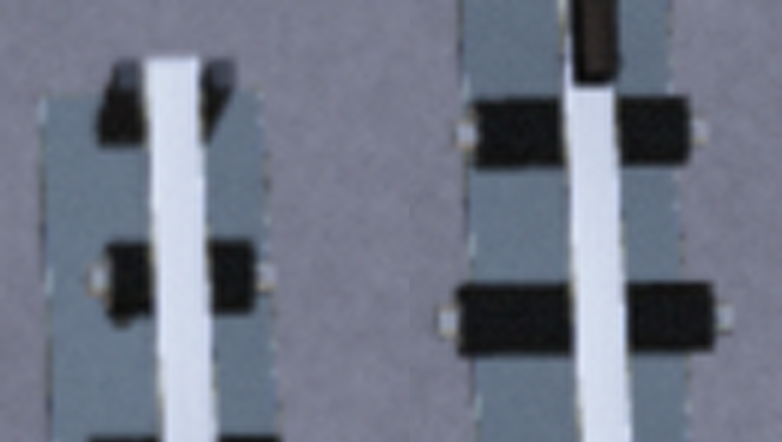

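```bash
cat > est.py <<'E'
from m import *
def tri(a,b):
    Ps=[]
    for n in("top","side"):
        K,R,t=cam(n);Ps.append(K@np.c_[R,t])
    X=cv2.triangulatePoints(Ps[0],Ps[1],np.array(a,float).reshape(2,1),np.array(b,float).reshape(2,1));return (X[:3]/X[3]).ravel()
E
python3 - <<'E'
from est import *
np.set_printoptions(precision=4,suppress=True)
T=[(199.71,168.35),(197.1,197.24),(194.49,226.75)];S=[(169.31,277.91),(188.73,298.71),(210,321.63)]
for a,b in zip(T,S): print("cradle",tri(a,b),ray("top",a,.012)[:2],ray("side",b,.012)[:2])
print("post",tri((164.7,134.2),(108.4,262)),ray("top",(164.7,134.2),.055),ray("side",(108.4,262),.055))
for n,p in dict(r72=(402.8,142.1),r88=(402.7,171.8),r104=(403.75,201.8),r120=(404.3,233.2)).items(): print(n,ray("top",np.array(p)-.4,.035))
print("bar",ray("top",(401.92,141.44),.061),ray("top",(406.14,231.46),.061))
im=cv2.imread("pics/top0.png")[:,:,::-1]
crop(im,385,165,430,200,16,"pics/c6.png")
# strip
roi=im[105:275,280:320]; m=(roi.max(2)<50).astype(np.uint8)
c=max(cv2.findContours(m,cv2.RETR_EXTERNAL,cv2.CHAIN_APPROX_NONE)[0],key=cv2.contourArea)
r=cv2.minAreaRect(c);box=cv2.boxPoints(r)+[280,105];print(box)
P=np.array([ray("top",b,.004) for b in box]);print("strip",P,P.mean(0))
# bar ends
b=white_blobs
E
```

```text
cradle [0.567  0.2748 0.0086] [0.5657 0.2731] [0.5638 0.2763]
cradle [0.4886 0.2782 0.0088] [0.4878 0.2768] [0.4858 0.2796]
cradle [0.4106 0.2816 0.0087] [0.4101 0.2802] [0.408 0.283]
post [0.6487 0.3549 0.0516] [0.6478 0.3537 0.055 ] [0.6441 0.3559 0.055 ]
r72 [ 0.6218 -0.2618  0.035 ]
r88 [ 0.5434 -0.2584  0.035 ]
r104 [ 0.4661 -0.258   0.035 ]
r120 [ 0.3872 -0.2563  0.035 ]
bar [ 0.6146 -0.2562  0.061 ] [ 0.3885 -0.2575  0.061 ]
[[286.3501 267.4715]
 [291.2759 112.3103]
 [313.3806 113.0121]
 [308.4548 268.1732]]
strip [[ 0.304   0.0406  0.004 ]
 [ 0.72    0.0301  0.004 ]
 [ 0.7167 -0.0301  0.004 ]
 [ 0.3018 -0.016   0.004 ]] [0.5106 0.0061 0.004 ]
```

View pics/c6.png

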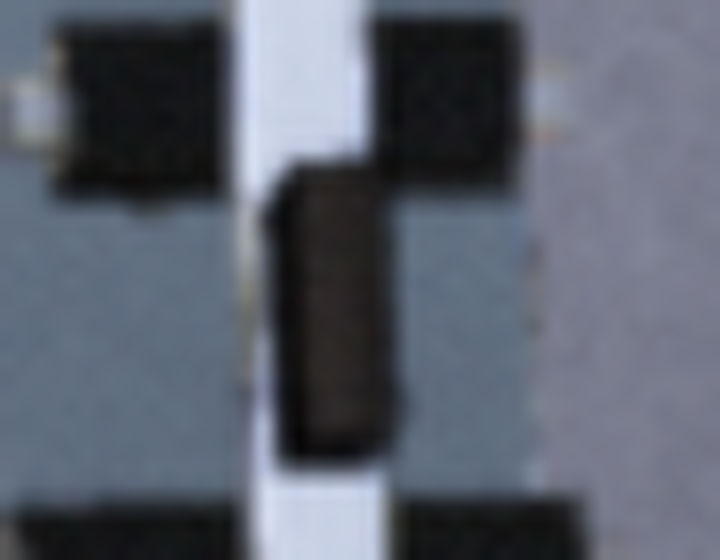

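```bash
python3 - <<'E'
from est import *
np.set_printoptions(precision=4,suppress=True)
for n,(x0,y0,x1,y1) in dict(top=(275,100,322,277),side=(215,185,368,292)).items():
    im=cv2.imread(f"pics/{n}0.png")[:,:,::-1]
    g=cv2.resize(im[y0:y1,x0:x1].max(2),None,fx=4,fy=4)
    m=(g<75).astype(np.uint8)
    c=max(cv2.findContours(m,cv2.RETR_EXTERNAL,cv2.CHAIN_APPROX_NONE)[0],key=cv2.contourArea).reshape(-1,2)
    P=np.array([ray(n,(p+.5)/4-.5+[x0,y0],.004)[:2] for p in c],np.float32)
    print(n,cv2.minAreaRect(P))
print("grip",ray("top",(405.75,183.75),.091))
sd=cv2.imread("pics/side0.png")[:,:,::-1]
crop(sd,290,130,400,210,7,"pics/c7.png")
print(proj("side",[[.503,-.257,.091],[.503,-.257,.061],[.703,-.257,.061]]))
E
```

```text
top ((0.5107725858688354, 0.005339078605175018), (0.059422820806503296, 0.41921839118003845), 88.00758361816406)
side ((0.5076265335083008, 0.008996473625302315), (0.0528673380613327, 0.4097341299057007), 88.18128204345703)
grip [ 0.5003 -0.2562  0.091 ]
[[368.1261 159.6482]
 [367.6638 169.9786]
 [313.0102 142.9869]]
```

View pics/c7.png

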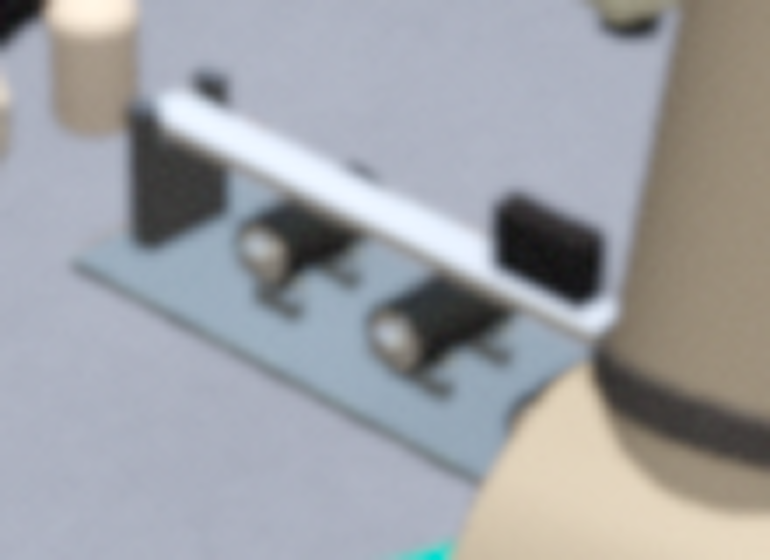

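Candidates for the rollers: black ones in the rack at (402,142) = 72, (403,172) = 88, (404,202) = 104 and (404,233) = 120. The turquoise look-alikes at (347,208) and (475,266) are not meant. The grip is at (406,184). The post is at the far end of the board (165,134). The crops confirm these choices.

>>> carry_out:
  targets:
    - [[0,0,0],0.187]
    - [[0,0,0],0.187]
    - [[0.04,-0.03,0],0]
    - [[0.04,-0.03,0],0]
    - [[0.04,-0.03,0],0]
    - [[0.04,-0.03,0],0]
    - [[0.04,-0.03,0.02],0]
    - [[0.04,-0.03,0.02],0]
    - [[0.03,-0.02,0.02],0]
    - [[0.0,0.0,0],0]
  fingers: 0.4
  grip_force: 30

```text
time: 1.35
tool_pos: [0.4703, -0.284, 0.1611]
tool_rot: [-3.135, 0.004, -0.012]
contact_force: [-0.3, -0.2, -0.7]
opening: 0.0549
```

```bash
cat > go.py <<'E'
# usage: go.py x y z yaw  -> shift in tool axes still to go (after turning), twist
import sys
from h import *
np.set_printoptions(precision=4,suppress=True)
s=monitor.observe();p=s["tool_pos"];r=s["tool_rot"];x,y,z,w=map(float,sys.argv[1:5])
from scipy.spatial.transform import Rotation as Ro
d=np.array([x,y,z])-p
for nm,yw in(("now",r[2]),("after",w)):
    print(nm,Ro.from_euler("xyz",[np.pi,0,yw]).inv().apply(d))
print("twist",-(w-r[2]),"pos",p,"rot",r,"F",s["contact_force"],"open",s["opening"],"t",s["time"])
E
python3 go.py .5 -.256 .15 0.006
```

```text
now [ 0.0294 -0.0283  0.0111]
after [ 0.0299 -0.0278  0.0111]
twist -0.01831696004954097 pos [ 0.4703 -0.284   0.1611] rot [-3.1353  0.0036 -0.0123] F [-0.3076 -0.1544 -0.7486] open 0.05489688381299036 t 1.35
```

>>> carry_out:
  targets:
    - [[0.015,-0.014,0],-0.018]
    - [[0.015,-0.014,0],0]
    - [[0,0,0],0]

```text
time: 1.72
tool_pos: [0.5002, -0.2565, 0.1614]
tool_rot: [-3.136, 0.005, 0.005]
contact_force: [-0.2, 0.6, 0.1]
opening: 0.055
```

```bash
python3 go.py .5 -.256 .15 0.006; python3 - <<'E'
from h import *
im=eyes.read_camera("top");crop(im,350,90,470,280,3.1,"pics/t2.png")
im=eyes.read_camera("side");crop(im,280,80,440,210,5,"pics/s2.png")
E
```

```text
now [-0.0002 -0.0005  0.0114]
after [-0.0002 -0.0005  0.0114]
twist -0.0010694683685761267 pos [ 0.5002 -0.2565  0.1614] rot [-3.1358  0.0046  0.0049] F [-0.2311  0.5913  0.1215] open 0.055026008367533866 t 1.725
```

View pics/s2.png

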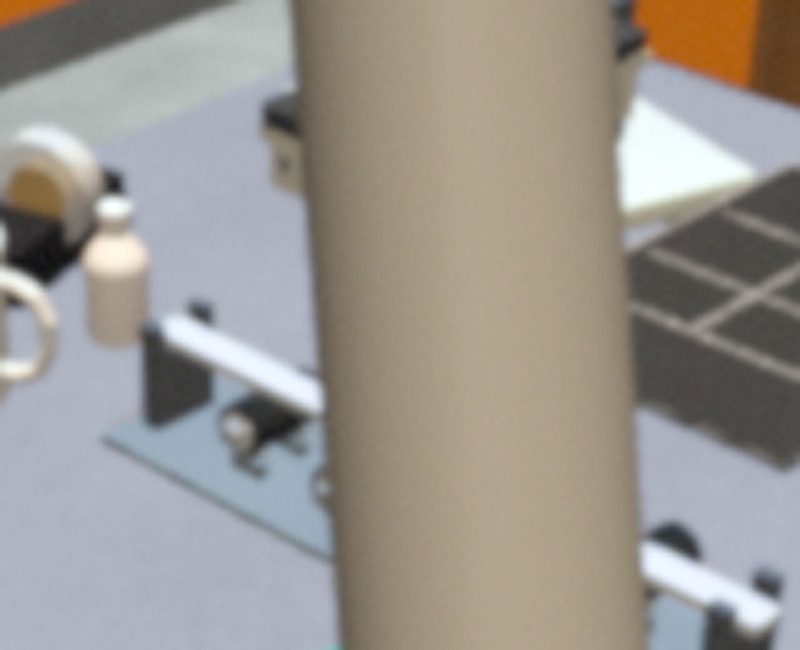

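View pics/t2.png

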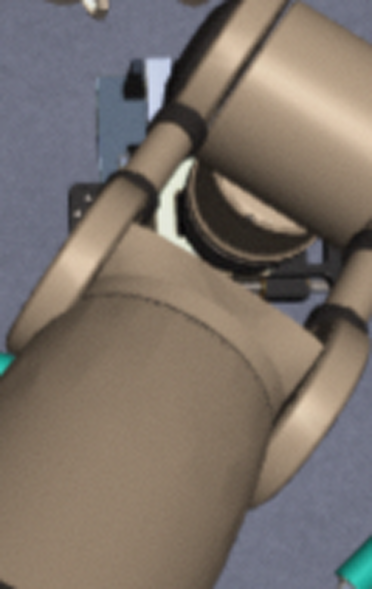

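>>> carry_out:
  targets:
    - [[0,0,0.03],0]
    - [[0,0,0.03],0]
    - [[0,0,0.025],0]
    - [[0,0,0.005],0]
    - [[0,0,0],0]

```text
time: 2.45
tool_pos: [0.4975, -0.2612, 0.0717]
tool_rot: [-3.14, 0.002, -0.001]
contact_force: [0.4, 0.8, 0.9]
opening: 0.0553
```

```bash
python3 go.py .5 -.256 .066 0.006
```

```text
now [ 0.0025 -0.0052  0.0057]
after [ 0.0026 -0.0052  0.0057]
twist -0.006849296443379055 pos [ 0.4975 -0.2612  0.0717] rot [-3.1396  0.0021 -0.0008] F [0.367  0.7896 0.8517] open 0.05534079819790838 t 2.45
```

>>> carry_out:
  targets:
    - [[0.003,-0.005,0.005],-0.006]
    - [[0,0,0],0]

```text
time: 2.7
tool_pos: [0.5014, -0.2567, 0.0682]
tool_rot: [-3.141, -0.0, 0.005]
contact_force: [-0.5, 0.1, -0.7]
opening: 0.055
```

```bash
python3 go.py .5 -.256 .066 0.006
```

```text
now [-0.0014 -0.0007  0.0022]
after [-0.0014 -0.0007  0.0022]
twist -0.000902529194600982 pos [ 0.5014 -0.2567  0.0682] rot [-3.1414 -0.0005  0.0051] F [-0.5363  0.0786 -0.6987] open 0.0550445476133974 t 2.7
```

Now close.

>>> carry_out:
  targets:
    - [[0,0,0.001],0]
    - [[0,0,0],0]
    - [[0,0,0],0]
    - [[0,0,0],0]
    - [[0,0,0],0]
    - [[0,0,0],0]
  fingers: 1
  grip_force: 35

```text
time: 3.45
tool_pos: [0.5021, -0.2571, 0.0683]
tool_rot: [3.14, -0.002, 0.006]
contact_force: [-0.4, -0.8, 1.1]
opening: 0.0157
```

```bash
python3 go.py .5 -.256 .1 0.006
```

```text
now [-0.0021 -0.0011 -0.0317]
after [-0.0021 -0.0011 -0.0317]
twist -0.00047945190750641777 pos [ 0.5021 -0.2571  0.0683] rot [ 3.1403 -0.0023  0.0055] F [-0.4101 -0.7738  1.1094] open 0.01568241438588003 t 3.45
```

>>> carry_out:
  targets:
    - [[0,0,-0.012],0]
    - [[0,0,-0.012],0]
    - [[0,0,-0.012],0]
    - [[0,0,-0.012],0]
    - [[0,0,-0.01],0]
    - [[0,0,0],0]

```text
time: 4.2
tool_pos: [0.5019, -0.2569, 0.131]
tool_rot: [3.14, -0.003, 0.006]
contact_force: [0.2, 0.1, -1.8]
opening: 0.0158
```

```bash
python3 go.py .51 .006 .13 -0.033;python3 - <<'E'
from h import *
im=eyes.read_camera("side");crop(im,280,80,440,210,5,"pics/s3.png")
E
```

```text
now [ 0.0095 -0.2628  0.001 ]
after [-0.0006 -0.263   0.001 ]
twist 0.03860673787000554 pos [ 0.5019 -0.2569  0.131 ] rot [ 3.1401 -0.0028  0.0056] F [ 0.2362  0.0579 -1.8046] open 0.015759426870056544 t 4.2
```

View pics/s3.png

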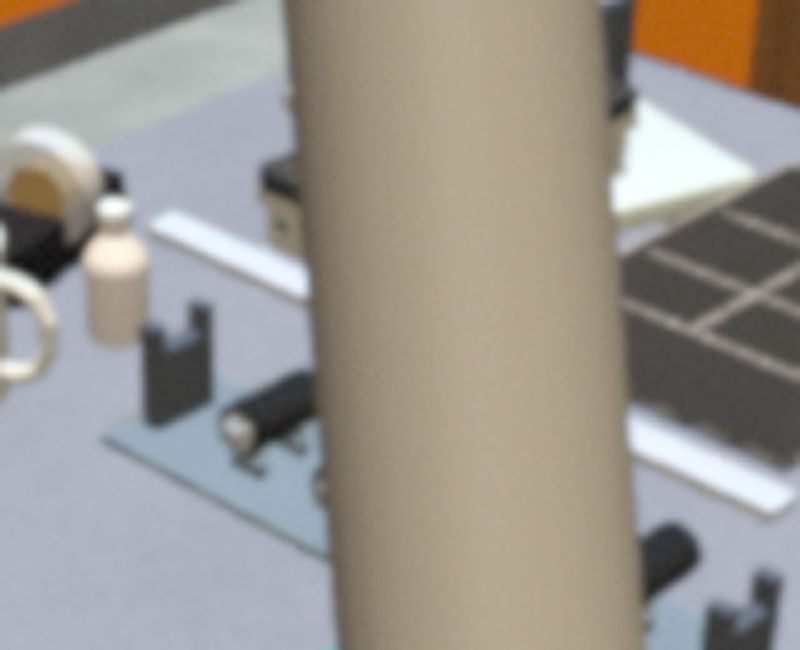

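The side view shows the bar lifted clear of both brackets and level, ends at crop (165,225) and (780,505).

>>> carry_out:
  targets:
    - [[0,-0.025,0],0.02]
    - [[0,-0.035,0],0.02]
    - [[0,-0.035,0],0]
    - [[0,-0.035,0],0]
    - [[0,-0.035,0],0]
    - [[0,-0.035,0],0]
    - [[0,-0.035,0],0]
    - [[0,-0.025,0],0]
    - [[0,0,0],0]

```text
time: 5.38
tool_pos: [0.5067, 0.0112, 0.1257]
tool_rot: [-3.14, 0.006, -0.038]
contact_force: [0.9, -1.0, -2.3]
opening: 0.0158
```

```bash
python3 go.py .51 .006 .06 -0.033;python3 - <<'E'
from h import *
im=eyes.read_camera("side");cv2.imwrite("pics/s4.png",im[:,:,::-1])
im=eyes.read_camera("top");cv2.imwrite("pics/t4.png",im[:,:,::-1])
E
```

```text
now [0.0035 0.0051 0.0657]
after [0.0035 0.0051 0.0657]
twist -0.004624517437765846 pos [0.5067 0.0112 0.1257] rot [-3.1401  0.0063 -0.0376] F [ 0.8674 -1.0436 -2.2914] open 0.015778724750669493 t 5.375
```

View pics/s4.png

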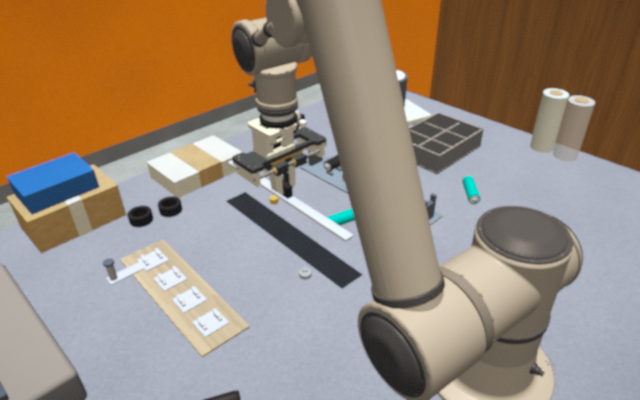

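View pics/t4.png

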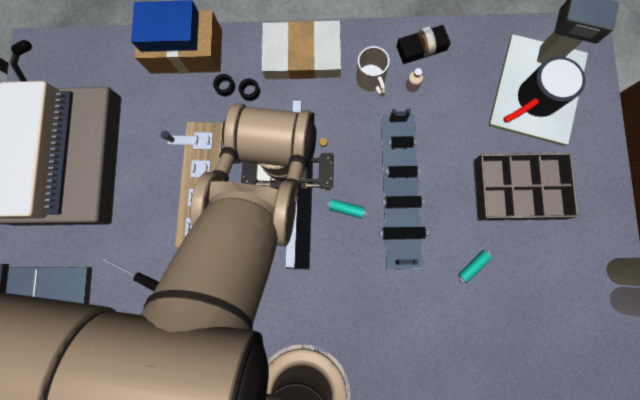

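```bash
python3 - <<'E'
from est import *
a=cv2.imread("pics/t4.png")[:,:,::-1];b=cv2.imread("pics/s4.png")[:,:,::-1]
for n,roi in (("t",(285,98,305,118)),("t",(280,210,300,275))):
    for q in white_blobs("top",a,roi,165): print(q[0],q[1],q[2][0]+roi[0],q[2][1]+roi[1],q[2][2:])
np.set_printoptions(precision=4,suppress=True)
f=ray("top",(296.8,100.7),.118);e=ray("top",(291.3,266.7),.118);print(f,e,(f+e)/2,np.hypot(*(f-e)[:2]), np.arctan2(*(f-e)[1::-1]))
crop(a,270,90,320,280,3,"pics/t4c.png")
E
```

```text
84.8125 [296.36191968 105.74622329] 292.75 100.75 [ 8.25 11.25]
32.625 [281.86494253 212.88170498] 280.0 210.0 [5.  7.5]
262.9375 [290.75496197 249.13896482] 285.75 216.5 [10.  50.5]
[0.7047 0.0031 0.118 ] [0.307  0.0145 0.118 ] [0.5059 0.0088 0.118 ] 0.39781354485019754 -0.028459094788795047
```

View pics/t4c.png

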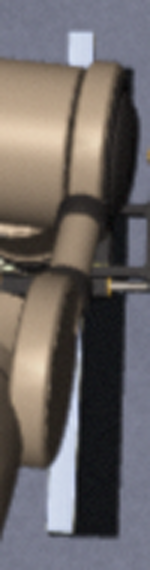

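>>> carry_out:
  targets:
    - [[0.004,0.004,0.025],-0.004]
    - [[0,0,0.025],0]
    - [[0,0,0.025],0]
    - [[0,0,0.015],0]
    - [[0,0,0],0]

```text
time: 6.1
tool_pos: [0.5112, -0.0006, 0.0331]
tool_rot: [3.141, 0.005, -0.042]
contact_force: [1.0, 0.3, -1.7]
opening: 0.0158
```

```bash
python3 go.py .511 .0075 .0205 -0.033
```

```text
now [-0.0005 -0.0081  0.0126]
after [-0.0004 -0.0081  0.0126]
twist -0.00874793757565509 pos [ 0.5112 -0.0006  0.0331] rot [ 3.1411  0.0047 -0.0417] F [ 0.9536  0.2744 -1.7463] open 0.015800009816500017 t 6.1
```

>>> carry_out:
  targets:
    - [[0,-0.006,0.003],-0.009]
    - [[0,-0.002,0.003],0]
    - [[0,0,0.003],0]
    - [[0,0,0],0]

```text
time: 6.6
tool_pos: [0.5128, 0.0069, 0.0254]
tool_rot: [3.141, 0.001, -0.033]
contact_force: [0.2, -1.0, -1.6]
opening: 0.016
```

```bash
python3 go.py .511 .0075 .0205 -0.033
```

```text
now [-0.0018 -0.0006  0.0049]
after [-0.0018 -0.0006  0.0049]
twist -0.00015013878575556583 pos [0.5128 0.0069 0.0254] rot [ 3.1407  0.0013 -0.0332] F [ 0.2266 -0.9605 -1.5651] open 0.016035586107237414 t 6.6
```

>>> carry_out:
  targets:
    - [[-0.001,0,0.003],0]
    - [[0,0,0.002],0]
    - [[0,0,0.001],0]
    - [[0,0,0],0]

```text
time: 7.1
tool_pos: [0.512, 0.0069, 0.0194]
tool_rot: [3.141, 0.001, -0.033]
contact_force: [0.2, 0.9, -0.5]
opening: 0.0158
```

>>> carry_out:
  targets:
    - [[0,0,0.001],0]
    - [[0,0,0],0]
    - [[0,0,0],0]

```text
time: 7.48
tool_pos: [0.5122, 0.0068, 0.0195]
tool_rot: [3.14, -0.0, -0.033]
contact_force: [0.4, -0.4, -1.0]
opening: 0.0158
```

>>> carry_out:
  targets:
    - [[0,0,0.002],0]
    - [[0,0,0],0]
    - [[0,0,0],0]

```text
time: 7.85
tool_pos: [0.5125, 0.0067, 0.0194]
tool_rot: [3.14, -0.002, -0.033]
contact_force: [-0.5, 0.7, -2.3]
opening: 0.0156
```

>>> carry_out:
  targets:
    - [[0,0,0.003],0]
    - [[0,0,0],0]

```text
time: 8.1
tool_pos: [0.5129, 0.0065, 0.0196]
tool_rot: [3.14, -0.003, -0.033]
contact_force: [0.2, 0.2, -2.6]
opening: 0.0158
```

```bash
python3 go.py .511 .0075 .0205 -0.033;python3 - <<'E'
from h import *
im=eyes.read_camera("side");crop(im,210,140,370,290,4,"pics/s5.png")
E
```

```text
now [-0.0019 -0.0009 -0.0009]
after [-0.0019 -0.0009 -0.0009]
twist 0.00039802923433493453 pos [0.5129 0.0065 0.0196] rot [ 3.1397 -0.0031 -0.0326] F [ 0.2264  0.1725 -2.5848] open 0.01580754425139828 t 8.1
```

View pics/s5.png

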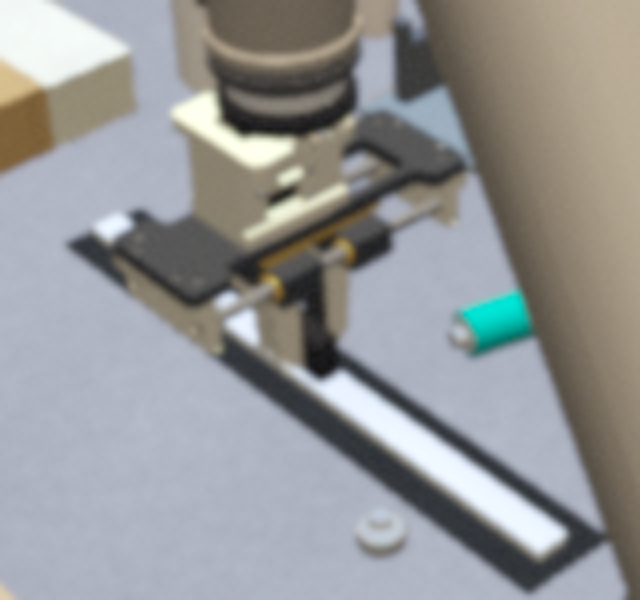

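The bar looks seated on the strip, both ends centred. Releasing.

>>> carry_out:
  targets:
    - [[0,0,0],0]
    - [[0,0,0],0]
    - [[0,0,0],0]
    - [[0,0,0],0]
    - [[0,0,-0.02],0]
    - [[0,0,-0.03],0]
    - [[0,0,-0.05],0]
    - [[0,0,-0.05],0]
    - [[0,0,0],0]
  fingers: 0.5

```text
time: 9.28
tool_pos: [0.5123, 0.0068, 0.1719]
tool_rot: [3.14, 0.0, -0.033]
contact_force: [0.4, 0.2, -0.6]
opening: 0.0459
```

```bash
python3 go.py .387 -.256 .15 1.547;python3 - <<'E'
from h import *
im=eyes.read_camera("side");crop(im,210,140,370,290,4,"pics/s6.png")
im=eyes.read_camera("top");cv2.imwrite("pics/t6.png",im[:,:,::-1])
E
```

```text
now [-0.1166  0.2667  0.0219]
after [-0.2657 -0.119   0.0219]
twist -1.579741849313213 pos [0.5123 0.0068 0.1719] rot [ 3.1401  0.0004 -0.0327] F [ 0.394   0.246  -0.5992] open 0.04586902099111016 t 9.275
```

View pics/s6.png

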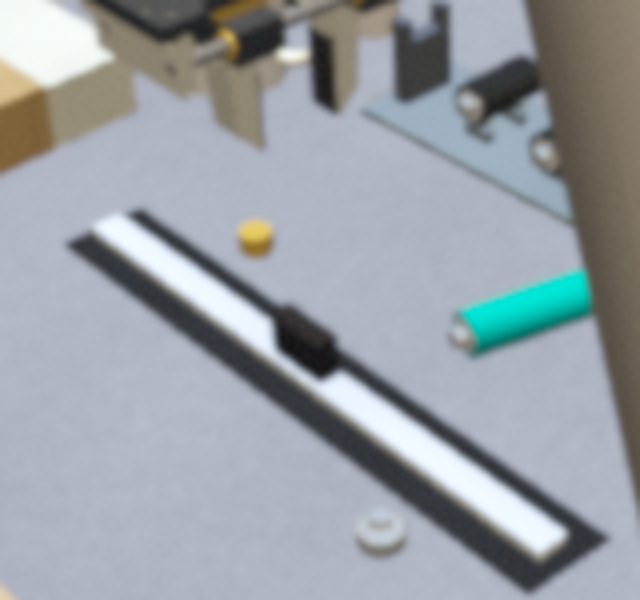

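View pics/t6.png

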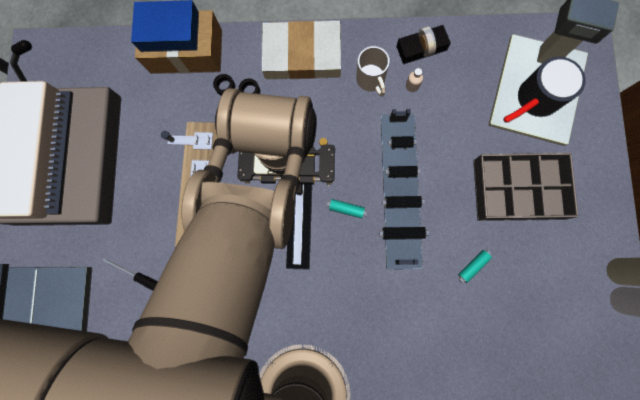

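The bar lies centred on the strip with the grip up, and the rollers are undisturbed. I'll measure the rollers now that they are uncovered.

```bash
python3 - <<'E'
from est import *
np.set_printoptions(precision=4,suppress=True)
a=cv2.imread("pics/t6.png")[:,:,::-1]
x0,y0,x1,y1=375,125,435,250
g=cv2.resize(a[y0:y1,x0:x1].max(2),None,fx=4,fy=4)
k,l,st,c=cv2.connectedComponentsWithStats((g<60).astype(np.uint8))
for i in range(1,k):
    if st[i,4]>1000:
        uv=(c[i]+.5)/4-.5+[x0,y0];ys,xs=np.where(l==i)
        r=cv2.minAreaRect(np.c_[xs,ys].astype(np.float32))
        print(uv,st[i,2:4]/4,r[2],ray("top",uv,.036))
E
```

```text
[401.9781 141.8067] [22.5 12.5] 87.27368927001953 [ 0.6212 -0.2605  0.036 ]
[402.6368 171.3406] [29.   11.75] 90.0 [ 0.5433 -0.2591  0.036 ]
[403.294  201.5683] [36.   11.75] 88.93909454345703 [ 0.4655 -0.2577  0.036 ]
[403.8271 232.622 ] [42.75 12.25] 88.78971099853516 [ 0.3875 -0.2559  0.036 ]
```

>>> carry_out:
  targets:
    - [[0,0,0],-0.18]
    - [[0,0,0],-0.18]
    - [[0,0,0],-0.18]
    - [[0,0,0],-0.18]
    - [[0,0,0],-0.18]
    - [[0,0,0],-0.18]
    - [[0,0,0],-0.18]
    - [[0,0,0],-0.18]
    - [[0,0,0],-0.14]
    - [[0,0,0],0]

```text
time: 10.62
tool_pos: [0.4988, 0.0083, 0.1482]
tool_rot: [-3.095, -0.006, 1.597]
contact_force: [0.5, -0.2, 0.9]
opening: 0.0458
```

```bash
python3 go.py .387 -.256 .15 1.551
```

```text
now [-0.2612 -0.1188 -0.0018]
after [-0.2665 -0.1066 -0.0018]
twist 0.04639007710912613 pos [0.4988 0.0083 0.1482] rot [-3.0954 -0.006   1.5974] F [ 0.4845 -0.1531  0.9069] open 0.04583069071000355 t 10.625
```

>>> carry_out:
  targets:
    - [[0,0,0],0.02]
    - [[0,0,0],0.02]
    - [[0,0,0],0]
    - [[0,0,0],0]

```text
time: 11.12
tool_pos: [0.4979, 0.0084, 0.1465]
tool_rot: [-3.092, -0.004, 1.548]
contact_force: [0.3, 0.1, -0.1]
opening: 0.0461
```

```bash
python3 go.py .387 -.256 .15 1.551
```

```text
now [-0.2668 -0.105  -0.0035]
after [-0.2665 -0.1057 -0.0035]
twist -0.002625633692619589 pos [0.4979 0.0084 0.1465] rot [-3.0919 -0.0041  1.5484] F [ 0.2768  0.0669 -0.1447] open 0.04609528141800961 t 11.125
```

>>> carry_out:
  targets:
    - [[-0.02,-0.01,0],0]
    - [[-0.03,-0.01,0],0]
    - [[-0.03,-0.01,0],0]
    - [[-0.03,-0.01,0],0]
    - [[-0.03,-0.01,0],0]
    - [[-0.03,-0.01,0],0]
    - [[-0.03,-0.01,0],0]
    - [[-0.03,-0.01,0],0]
    - [[-0.02,-0.01,0],0]
    - [[0,0,0],0]

```text
time: 12.38
tool_pos: [0.4008, -0.2475, 0.1518]
tool_rot: [-3.097, -0.002, 1.547]
contact_force: [-0.2, -0.6, -0.2]
opening: 0.0462
```

```bash
python3 go.py .387 -.256 .12 1.551
```

```text
now [-0.0089 -0.0136  0.0318]
after [-0.0088 -0.0136  0.0318]
twist -0.0038777733190109576 pos [ 0.4008 -0.2475  0.1518] rot [-3.0973 -0.0016  1.5471] F [-0.1688 -0.6426 -0.1751] open 0.046214669163886335 t 12.375
```

```bash
sed -i 's/^for nm,yw.*$/print("actual",Ro.from_euler("xyz",r).inv().apply(d))/; s/^    print(nm.*$//' go.py; python3 go.py .387 -.256 .07 1.551
```

```text
actual [-0.009  -0.0099  0.0823]
twist -0.0038777733190109576 pos [ 0.4008 -0.2475  0.1518] rot [-3.0973 -0.0016  1.5471] F [-0.1688 -0.6426 -0.1751] open 0.046214669163886335 t 12.375
```

>>> carry_out:
  targets:
    - [[-0.005,-0.005,0.02],0]
    - [[-0.004,-0.005,0.02],0]
    - [[0,0,0.02],0]
    - [[0,0,0.015],0]
    - [[0,0,0],0]
    - [[0,0,0],0]

```text
time: 13.12
tool_pos: [0.3897, -0.2532, 0.0767]
tool_rot: [-3.101, -0.001, 1.548]
contact_force: [0.9, 1.0, -0.0]
opening: 0.0456
```

```bash
python3 go.py .3865 -.256 .018 1.551
```

```text
actual [-0.0029 -0.0007  0.0588]
twist -0.002869031721336013 pos [ 0.3897 -0.2532  0.0767] rot [-3.1007 -0.0009  1.5481] F [ 0.9359  0.9686 -0.0201] open 0.045602185967225296 t 13.125
```

>>> carry_out:
  targets:
    - [[-0.003,-0.001,0.012],0]
    - [[0,0,0.012],0]
    - [[0,0,0.012],0]
    - [[0,0,0.012],0]
    - [[0,0,0],0]
    - [[0,0,0],0]

```text
time: 13.88
tool_pos: [0.387, -0.2564, 0.026]
tool_rot: [-3.102, -0.0, 1.548]
contact_force: [0.2, 0.1, -0.6]
opening: 0.0459
```

```bash
python3 go.py .3865 -.256 .018 1.551; python3 - <<'E'
from h import *
im=eyes.read_camera("top");cv2.imwrite("pics/t7.png",im[:,:,::-1])
im=eyes.read_camera("side");cv2.imwrite("pics/s7.png",im[:,:,::-1])
E
```

```text
actual [ 0.0004 -0.0002  0.008 ]
twist -0.002829567664239585 pos [ 0.387  -0.2564  0.026 ] rot [-3.1015 -0.0002  1.5482] F [ 0.1508  0.0742 -0.5711] open 0.04591213360489836 t 13.875
```

View pics/t7.png

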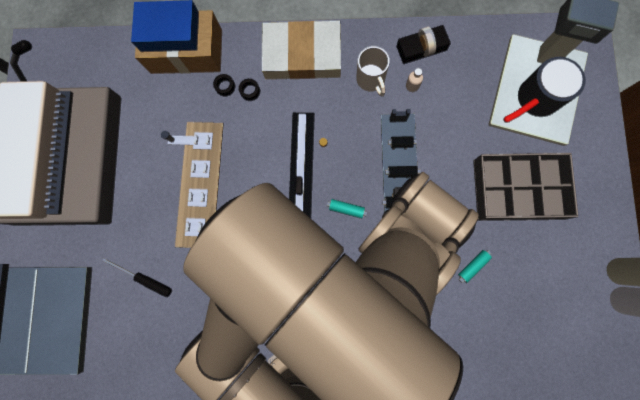

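>>> carry_out:
  targets:
    - [[0,0,0.005],0]
    - [[0,0,0.003],0]
    - [[0,0,0],0]

```text
time: 14.35
tool_pos: [0.387, -0.2567, 0.0183]
tool_rot: [-3.103, 0.001, 1.548]
contact_force: [-0.3, -1.1, 0.1]
opening: 0.046
```

>>> carry_out:
  targets:
    - [[0,0,0],0]
    - [[0,0,0],0]
    - [[0,0,0],0]
    - [[0,0,0],0]
    - [[0,0,0],0]
  fingers: 1
  grip_force: 25

```text
time: 14.98
tool_pos: [0.387, -0.2567, 0.0184]
tool_rot: [-3.103, 0.001, 1.548]
contact_force: [-0.7, -0.6, -0.2]
opening: 0.0291
```

>>> carry_out:
  targets:
    - [[0,0,-0.01],0]
    - [[0,0,-0.02],0]
    - [[0,0,-0.03],0]
    - [[0,0,-0.03],0]
    - [[0,0,-0.03],0]
    - [[0,0,0],0]

```text
time: 15.72
tool_pos: [0.3915, -0.2561, 0.1438]
tool_rot: [-3.103, 0.0, 1.548]
contact_force: [-0.2, -0.3, -2.4]
opening: 0.0295
```

```bash
python3 go.py .645 .2706 .12 1.527
```

```text
actual [0.5323 0.2422 0.0143]
twist 0.021127611470868946 pos [ 0.3915 -0.2561  0.1438] rot [-3.1028  0.0003  1.5481] F [-0.1754 -0.3364 -2.3695] open 0.029489390877812417 t 15.725
```

>>> carry_out:
  targets:
    - [[0.015,0.008,0],0]
    - [[0.03,0.014,0],0]
    - [[0.03,0.014,0],0]
    - [[0.03,0.014,0],0]
    - [[0.03,0.014,0],0]
    - [[0.03,0.014,0],0]
    - [[0.03,0.014,0],0]
    - [[0.03,0.014,0],0]
    - [[0.03,0.014,0],0.01]
    - [[0.03,0.014,0],0.01]

```text
time: 16.98
tool_pos: [0.5292, 0.0451, 0.1246]
tool_rot: [-3.078, -0.008, 1.525]
contact_force: [0.2, 0.3, -1.9]
opening: 0.0294
```

```bash
python3 go.py .645 .2706 .12 1.527
```

```text
actual [ 0.2305  0.1055 -0.0002]
twist -0.002293647068498439 pos [0.5292 0.0451 0.1246] rot [-3.0782 -0.0083  1.5247] F [ 0.2429  0.2769 -1.9408] open 0.02939086056962229 t 16.975
```

>>> carry_out:
  targets:
    - [[0.025,0.012,0],0]
    - [[0.025,0.012,0],0]
    - [[0.025,0.012,0],0]
    - [[0.025,0.012,0],0]
    - [[0.025,0.012,0],0]
    - [[0.025,0.012,0],0]
    - [[0.025,0.012,0],0]
    - [[0.02,0.01,0],0]
    - [[0.01,0.005,0],0]
    - [[0,0,0],0]

```text
time: 18.23
tool_pos: [0.6263, 0.2653, 0.0977]
tool_rot: [-3.044, -0.003, 1.532]
contact_force: [0.2, 0.1, -1.6]
opening: 0.029
```

```bash
python3 go.py .645 .2706 .09 1.527
```

```text
actual [0.006  0.0191 0.0059]
twist 0.004843428565891816 pos [0.6263 0.2653 0.0977] rot [-3.0444 -0.0033  1.5318] F [ 0.1765  0.0856 -1.6178] open 0.029047167397472137 t 18.225
```

```bash
cat > place.py <<'E'
# place.py  offx offy offz(tool frame)  X Y Z yaw : shift needed so that object's point gets to X Y Z
import sys
from h import *
from scipy.spatial.transform import Rotation as Ro
np.set_printoptions(precision=4,suppress=True)
a=list(map(float,sys.argv[1:]));s=monitor.observe();r=s["tool_rot"];R=Ro.from_euler("xyz",r)
ob=s["tool_pos"]+R.apply(a[:3]);print("obj at",ob,"shift",R.inv().apply(np.array(a[3:6])-ob),"twist",r[2]-a[6],"rot",r,"F",s["contact_force"],"t",s["time"])
E
cat > off.py <<'E'
import sys
from h import *
from scipy.spatial.transform import Rotation as Ro
a=list(map(float,sys.argv[1:]))  # tcp3 rot3 obj3
print(Ro.from_euler("xyz",a[3:6]).inv().apply(np.array(a[6:9])-a[:3]).round(4))
E
python3 off.py .387 -.2567 .0184 -3.103 .001 1.548 .3875 -.2559 .035
python3 place.py .0008 .0012 -.0166 .645 .2714 .08 1.527
```

```text
[ 0.0008 -0.0002 -0.0166]
obj at [0.6291 0.266  0.1141] shift [0.0059 0.0189 0.0325] twist 0.004843428565891816 rot [-3.0444 -0.0033  1.5318] F [ 0.1765  0.0856 -1.6178] t 18.225
```

Correct x/y first, at height.

>>> carry_out:
  targets:
    - [[0.003,0.007,0.005],0.005]
    - [[0.003,0.007,0.005],0]
    - [[0,0.006,0.005],0]
    - [[0,0,0.005],0]
    - [[0,0,0],0]
    - [[0,0,0],0]

```text
time: 18.98
tool_pos: [0.6452, 0.2684, 0.0736]
tool_rot: [-3.042, -0.001, 1.524]
contact_force: [-0.3, 0.4, -1.7]
opening: 0.0293
```

```bash
python3 place.py .0008 -.0002 -.0166 .645 .2714 .06 1.527;  python3 - <<'E'
from h import *
im=eyes.read_camera("top");crop(im,150,90,330,260,4,"pics/t8.png")
im=eyes.read_camera("side");crop(im,90,130,270,290,4,"pics/s8.png")
E
```

```text
obj at [0.6466 0.2691 0.0901] shift [0.0022 0.0012 0.0302] twist -0.0034447710762370853 rot [-3.0424 -0.0015  1.5236] F [-0.2626  0.4187 -1.6891] t 18.975
```

View pics/t8.png

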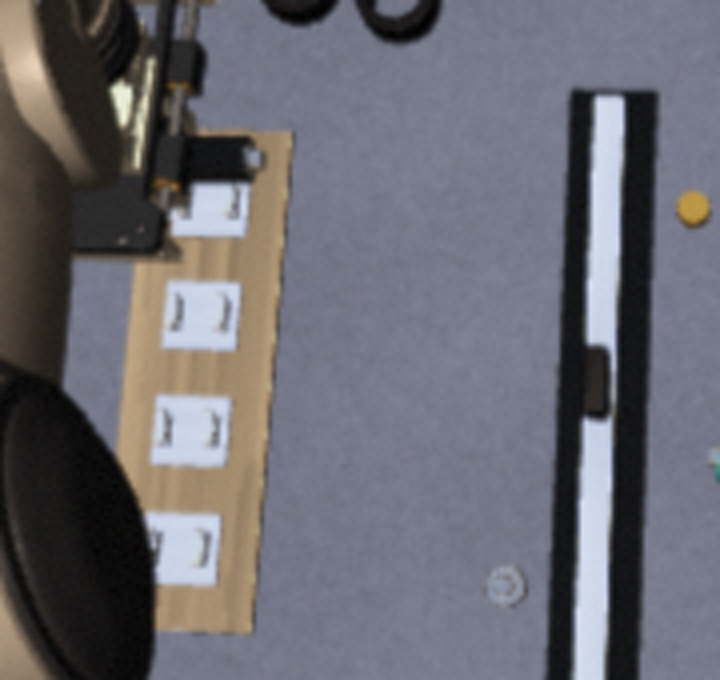

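View pics/s8.png

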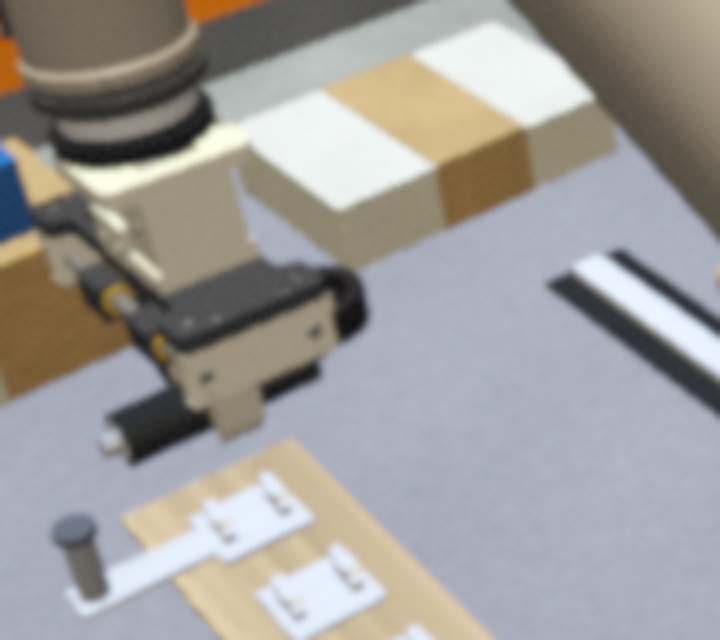

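```bash
python3 - <<'E'
from h import *
print(proj("top",[.6438,.209,.09]),proj("side",[.6495,.329,.09]))
E
```

```text
[[215.65729194 130.17307321]] [[115.66015437 240.98733333]]
```

>>> carry_out:
  targets:
    - [[0.002,0.001,0.01],-0.003]
    - [[0,0,0.01],0]
    - [[0,0,0.008],0]
    - [[0,0,0],0]
    - [[0,0,0],0]

```text
time: 19.7
tool_pos: [0.6428, 0.2709, 0.0434]
tool_rot: [-3.042, -0.002, 1.527]
contact_force: [0.4, -0.5, -2.1]
opening: 0.0293
```

```bash
python3 place.py .0008 -.0002 -.0166 .645 .2714 .036 1.527
```

```text
obj at [0.6443 0.2716 0.0599] shift [-0.0002  0.0031  0.0237] twist 0.0003439029291647522 rot [-3.0417 -0.0016  1.5273] F [ 0.423  -0.5321 -2.0851] t 19.7
```

>>> carry_out:
  targets:
    - [[0,0.002,0.006],0]
    - [[0,0.001,0.006],0]
    - [[0,0,0.006],0]
    - [[0,0,0],0]
    - [[0,0,0],0]

```text
time: 20.32
tool_pos: [0.6445, 0.2708, 0.0242]
tool_rot: [-3.042, -0.002, 1.527]
contact_force: [-0.2, 0.8, -2.3]
opening: 0.0296
```

```bash
python3 place.py .0008 -.0002 -.0166 .645 .2714 .035 1.527
```

```text
obj at [0.6459 0.2715 0.0408] shift [-0.0002 -0.0004  0.0058] twist 0.00016882857358457848 rot [-3.0425 -0.0018  1.5272] F [-0.1997  0.8473 -2.2929] t 20.325
```

>>> carry_out:
  targets:
    - [[0,0,0.003],0]
    - [[0,0,0.0025],0]
    - [[0,0,0.001],0]
    - [[0,0,0],0]

```text
time: 20.82
tool_pos: [0.6443, 0.2711, 0.0196]
tool_rot: [-3.044, -0.002, 1.527]
contact_force: [-1.7, -1.0, -0.9]
opening: 0.0296
```

```bash
python3 place.py .0008 -.0002 -.0166 .645 .2714 .035 1.527
```

```text
obj at [0.6457 0.2718 0.0362] shift [-0.0004 -0.0006  0.0012] twist 0.00030860381753261557 rot [-3.0443 -0.0023  1.5273] F [-1.698  -1.0109 -0.9444] t 20.825
```

Contact is beginning (about 1 mm to go). One more millimetre, then release.

>>> carry_out:
  targets:
    - [[0,0,0.001],0]
    - [[0,0,0],0]

```text
time: 21.08
tool_pos: [0.6443, 0.2711, 0.0194]
tool_rot: [-3.045, -0.003, 1.527]
contact_force: [-1.0, -0.8, 1.9]
opening: 0.0294
```

>>> carry_out:
  targets:
    - [[0,0,0],0]
    - [[0,0,0],0]
    - [[0,0,0],0]
    - [[0,0,-0.01],0]
    - [[0,0,-0.02],0]
    - [[0,0,-0.03],0]
    - [[0,0,-0.03],0]
    - [[0,0,0],0]
  fingers: 0.5

```text
time: 22.08
tool_pos: [0.6543, 0.2707, 0.1133]
tool_rot: [-3.048, -0.004, 1.527]
contact_force: [0.3, 0.5, -0.7]
opening: 0.0456
```

```bash
python3 go.py .4655 -.2577 .13 1.551; python3 - <<'E'
from h import *
im=eyes.read_camera("top");crop(im,150,90,330,260,4,"pics/t9.png")
im=eyes.read_camera("side");crop(im,90,130,270,290,4,"pics/s9.png")
E
```

```text
actual [-0.5361 -0.1666 -0.003 ]
twist -0.02389138244754263 pos [0.6543 0.2707 0.1133] rot [-3.0476 -0.0036  1.5271] F [ 0.264   0.5273 -0.7161] open 0.04561817606166587 t 22.075
```

View pics/s9.png

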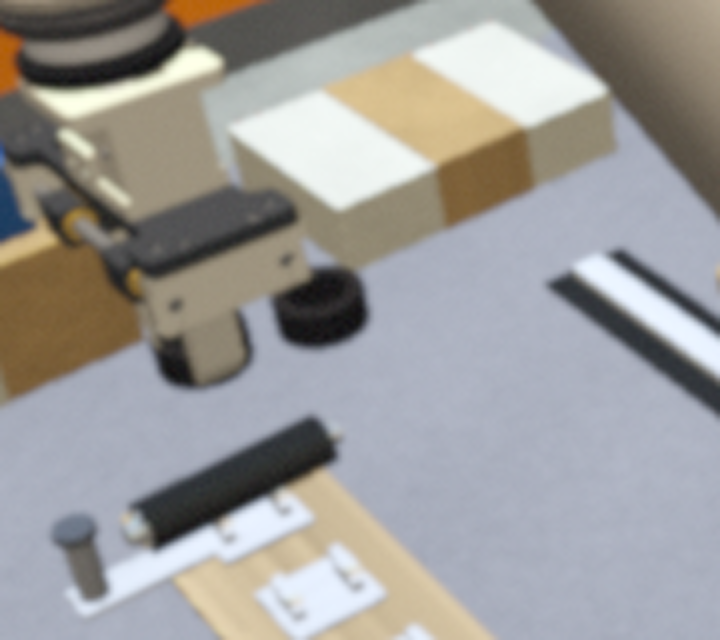

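The 120 mm roller lies seated in the post cradle. Now the 104.

>>> carry_out:
  targets:
    - [[-0.02,-0.006,-0.005],0]
    - [[-0.03,-0.009,-0.005],0]
    - [[-0.03,-0.009,0],0]
    - [[-0.03,-0.009,0],0]
    - [[-0.03,-0.009,0],0]
    - [[-0.03,-0.009,0],0]
    - [[-0.03,-0.009,0],0]
    - [[-0.03,-0.009,0],0]
    - [[-0.03,-0.009,0],-0.012]
    - [[-0.03,-0.009,0],-0.012]

```text
time: 23.42
tool_pos: [0.5427, -0.0225, 0.1142]
tool_rot: [-3.014, -0.003, 1.556]
contact_force: [-0.5, -0.0, -0.2]
opening: 0.0456
```

```bash
python3 go.py .4655 -.2577 .13 1.551
```

```text
actual [-0.2363 -0.0753 -0.0069]
twist 0.005462658013295707 pos [ 0.5427 -0.0225  0.1142] rot [-3.0144 -0.0025  1.5565] F [-0.5153 -0.0225 -0.2308] open 0.04555377076739773 t 23.425
```

```bash
cat > st.py <<'E'
from h import *
np.set_printoptions(precision=4,suppress=True)
s=monitor.observe();q=s["qpos"];print(q,"sum",q[1]+q[2]+q[4]-np.pi,s["tool_pos"],s["tool_rot"],s["time"],s["joint_efforts"],s["qvel"])
E
python3 st.py
```

```text
[-0.1722  0.5571  1.5138 -0.0188  1.1967 -0.1501] sum 0.12605043833270235 [ 0.5427 -0.0225  0.1142] [-3.0144 -0.0025  1.5565] 23.425 [  2.6932 -50.1878 -21.3899   0.109    0.8403   0.6732] [-0.4403 -0.1244  0.238  -0.0575 -0.1014 -0.5063]
```

>>> carry_out:
  targets:
    - [[0,0,0],0.15]
    - [[0,0,0],0.15]
    - [[0,0,0],0.15]
    - [[0,0,0],0.15]
    - [[0,0,0],0]

```text
time: 24.05
tool_pos: [0.5371, -0.0244, 0.108]
tool_rot: [-3.024, 0.078, 0.94]
contact_force: [-0.5, 0.2, -0.6]
opening: 0.0455
```

```bash
python3 st.py
```

```text
[-0.1772  0.5631  1.5246 -0.0192  1.1935  0.4662] sum 0.13961170457531802 [ 0.5371 -0.0244  0.108 ] [-3.0241  0.0776  0.9403] 24.05 [ -0.0448 -50.7355 -20.9724   0.0063   0.6357   0.7929] [ 0.0004  0.0075  0.011   0.0018 -0.0024 -0.0277]
```

>>> carry_out:
  targets:
    - [[0,0,0],0]
    - [[0,0,0],0]
    - [[0,0,0],0]
    - [[0,0,0],0]
    - [[0,0,0],0]

```text
time: 24.68
tool_pos: [0.5364, -0.0241, 0.1069]
tool_rot: [-3.022, 0.078, 0.947]
contact_force: [0.2, 0.6, -0.5]
opening: 0.0457
```

```bash
python3 st.py
```

```text
[-0.177   0.5643  1.526  -0.0193  1.193   0.4597] sum 0.14175085485483674 [ 0.5364 -0.0241  0.1069] [-3.0217  0.0778  0.9471] 24.675 [  0.0018 -50.5369 -20.7927   0.0051   0.6573  -0.0147] [ 0.0006 -0.0014  0.0003 -0.0012  0.0004 -0.0033]
```

>>> carry_out:
  targets:
    - [[0,0,-0.05],0]
    - [[0,0,-0.05],0]
    - [[0,0,0],0]

```text
time: 25.05
tool_pos: [0.5507, -0.0249, 0.2082]
tool_rot: [-3.02, 0.078, 0.948]
contact_force: [-0.9, 0.2, -0.5]
opening: 0.046
```

```bash
python3 st.py
```

```text
[-0.174   0.4911  1.3503 -0.0176  1.4434  0.4574] sum 0.14318602189779028 [ 0.5507 -0.0249  0.2082] [-3.0204  0.0783  0.9477] 25.05 [  0.0249 -51.7366 -25.3775   0.0145   1.1578  -0.0146] [-0.0011  0.0371  0.0774  0.     -0.0184 -0.001 ]
```

>>> carry_out:
  targets:
    - [[0,0,0.05],0]
    - [[0,0,0.05],0]
    - [[0,0,0],0]

```text
time: 25.42
tool_pos: [0.5356, -0.024, 0.1064]
tool_rot: [-3.021, 0.078, 0.948]
contact_force: [0.3, 0.3, -0.4]
opening: 0.0457
```

```bash
python3 st.py
```

```text
[-0.1771  0.564   1.5284 -0.0192  1.1916  0.4588] sum 0.14237564461859709 [ 0.5356 -0.024   0.1064] [-3.021   0.0778  0.948 ] 25.425 [ -0.0603 -48.9015 -19.3815  -0.0096   0.0545  -0.0048] [ 0.0016 -0.0477 -0.0748  0.0015  0.0122  0.0001]
```

>>> carry_out:
  targets:
    - [[0,0,0],-0.15]
    - [[0,0,0],-0.15]
    - [[0,0,0],-0.15]
    - [[0,0,0],-0.15]
    - [[0,0,0],0]

```text
time: 26.05
tool_pos: [0.5397, -0.0246, 0.1135]
tool_rot: [-3.006, -0.005, 1.561]
contact_force: [0.6, 0.3, 0.4]
opening: 0.0456
```

```bash
python3 st.py
```

```text
[-0.1769  0.5579  1.5157 -0.019   1.2023 -0.1591] sum 0.13431218568369818 [ 0.5397 -0.0246  0.1135] [-3.0063 -0.0047  1.5607] 26.05 [ -0.0035 -50.2934 -20.9022  -0.0178   0.6756  -0.8156] [-0.0007 -0.0092 -0.0149  0.0007  0.0103  0.0258]
```

>>> carry_out:
  targets:
    - [[-0.05,-0.015,0],0]
    - [[-0.055,-0.015,0],0]
    - [[-0.055,-0.015,0],0]
    - [[-0.045,-0.015,0],0]
    - [[0,0,0],0]
    - [[0,0,0],0]
    - [[0,0,0],0]

```text
time: 26.92
tool_pos: [0.48, -0.2342, 0.1273]
tool_rot: [-3.016, 0.002, 1.543]
contact_force: [-0.5, -0.2, 0.6]
opening: 0.046
```

```bash
python3 st.py; python3 go.py .4655 -.2577 .1 1.551
```

```text
[-0.5586  0.5208  1.5382 -0.0698  1.1912 -0.5014] sum 0.10859605827936125 [ 0.48   -0.2342  0.1273] [-3.0159  0.0016  1.5432] 26.925 [ -0.674  -49.085  -21.4953  -0.2835   0.5663  -0.0151] [ 0.0107 -0.0037 -0.0012  0.0047  0.0052  0.0141]
actual [-0.0239 -0.0103  0.0288]
twist -0.007834256163395947 pos [ 0.48   -0.2342  0.1273] rot [-3.0159  0.0016  1.5432] F [-0.4701 -0.1752  0.5845] open 0.045975655783951346 t 26.925
```

```bash
python3 place.py 0 0 -.015 .4655 -.2577 .095 1.551
```

```text
obj at [ 0.4819 -0.2342  0.1422] shift [-0.0238 -0.0097  0.0488] twist -0.007834256163395947 rot [-3.0159  0.0016  1.5432] F [-0.4701 -0.1752  0.5845] t 26.925
```

>>> carry_out:
  targets:
    - [[-0.012,-0.005,0.025],-0.008]
    - [[-0.012,-0.005,0.025],0]
    - [[0,0,0],0]
    - [[0,0,0],0.02]
    - [[0,0,0],-0.02]
    - [[0,0,0],0.02]
    - [[0,0,0],-0.02]
    - [[0,0,0],0]
    - [[0,0,0],0]

```text
time: 28.05
tool_pos: [0.4681, -0.2533, 0.0819]
tool_rot: [-3.022, 0.003, 1.558]
contact_force: [0.7, -0.2, -0.1]
opening: 0.0461
```

```bash
python3 st.py; python3 place.py 0 0 -.015 .4655 -.2577 .095 1.551
```

```text
[-0.5987  0.5687  1.5987 -0.0783  1.0737 -0.5448] sum 0.09945565740231554 [ 0.4681 -0.2533  0.0819] [-3.0218  0.0033  1.5579] 28.05 [  0.0469 -49.6653 -19.6648  -0.2226   0.5419  -0.0128] [ 0.0005 -0.0002 -0.0005 -0.0001  0.0001 -0.001 ]
obj at [ 0.4699 -0.2533  0.0968] shift [-0.0045 -0.0041  0.0023] twist 0.006863026449927423 rot [-3.0218  0.0033  1.5579] F [ 0.7222 -0.2035 -0.1476] t 28.05
```

>>> carry_out:
  targets:
    - [[-0.0045,0,0.02],0.007]
    - [[0,0,0.02],0]
    - [[0,0,0.006],0]
    - [[0,0,0],0]
    - [[0,0,0],0]

```text
time: 28.68
tool_pos: [0.4633, -0.2588, 0.0364]
tool_rot: [-3.024, 0.006, 1.55]
contact_force: [-0.1, -0.5, -0.9]
opening: 0.0459
```

```bash
python3 place.py 0 0 -.015 .4655 -.2577 .035 1.551
```

```text
obj at [ 0.4651 -0.2588  0.0513] shift [0.0012 0.0023 0.0162] twist -0.0006660698686757893 rot [-3.0241  0.0056  1.5503] F [-0.0754 -0.5138 -0.9072] t 28.675
```

>>> carry_out:
  targets:
    - [[0.001,0.002,0.008],0]
    - [[0,0,0.005],0]
    - [[0,0,0],0]
    - [[0,0,0],0]

```text
time: 29.18
tool_pos: [0.4645, -0.2581, 0.0233]
tool_rot: [-3.026, 0.007, 1.551]
contact_force: [0.6, 0.5, 0.8]
opening: 0.0461
```

```bash
python3 place.py 0 0 -.015 .4655 -.2577 .035 1.551
```

```text
obj at [ 0.4662 -0.258   0.0382] shift [ 0.0003 -0.0003  0.0033] twist -0.00035079425631545647 rot [-3.0256  0.0066  1.5506] F [0.5724 0.4823 0.7679] t 29.175
```

>>> carry_out:
  targets:
    - [[0,0,0.003],0]
    - [[0,0,0],0]
    - [[0,0,0],0]

```text
time: 29.55
tool_pos: [0.4642, -0.2582, 0.0203]
tool_rot: [-3.026, 0.007, 1.551]
contact_force: [-0.2, -0.0, 0.3]
opening: 0.0457
```

>>> carry_out:
  targets:
    - [[0,0,0],0]
    - [[0,0,0],0]
    - [[0,0,0],0]
    - [[0,0,0],0]
    - [[0,0,0],0]
  fingers: 1

```text
time: 30.18
tool_pos: [0.4639, -0.2582, 0.0205]
tool_rot: [-3.025, 0.007, 1.551]
contact_force: [-0.7, 0.0, 0.1]
opening: 0.0291
```

```bash
python3 place.py 0 0 -.015 .4655 -.2577 .035 1.551; python3 st.py
```

```text
obj at [ 0.4657 -0.2581  0.0354] shift [ 0.0004 -0.0001  0.0004] twist -0.00034822354362074037 rot [-3.0255  0.0068  1.5507] F [-0.7128  0.0343  0.1182] t 30.175
[-0.61    0.6518  1.6535 -0.0874  0.931  -0.5339] sum 0.0947455016558103 [ 0.4639 -0.2582  0.0205] [-3.0255  0.0068  1.5507] 30.175 [  0.0995 -50.7632 -17.2442  -0.1155   0.3802   0.0277] [-0.001   0.0002  0.0002 -0.0002 -0.0006  0.0003]
```

>>> carry_out:
  targets:
    - [[0,0,-0.02],0]
    - [[0,0,-0.05],0]
    - [[0,0,-0.05],0]
    - [[0,0,0],0]
    - [[0,0,0],0]
    - [[0,0,0],0]

```text
time: 30.92
tool_pos: [0.4767, -0.2562, 0.1387]
tool_rot: [-3.02, 0.002, 1.55]
contact_force: [-0.2, 0.3, -2.0]
opening: 0.0293
```

```bash
python3 st.py; python3 place.py 0.0004 -.0001 -.0146 .567 .2748 .13 1.527
```

```text
[-0.5949  0.5164  1.5096 -0.072   1.2176 -0.5456] sum 0.10200075162535382 [ 0.4767 -0.2562  0.1387] [-3.02    0.002   1.5501] 30.925 [  0.0633 -51.1642 -22.8691  -0.2727   0.6121  -0.0105] [-0.0015  0.0118  0.0223  0.0006 -0.0042  0.0002]
obj at [ 0.4784 -0.2558  0.1532] shift [0.5324 0.0797 0.0126] twist 0.02305308480869228 rot [-3.02    0.002   1.5501] F [-0.2189  0.3392 -1.9963] t 30.925
```

>>> carry_out:
  targets:
    - [[0.04,0.006,0],0.006]
    - [[0.055,0.009,0],0.006]
    - [[0.055,0.009,0],0.006]
    - [[0.055,0.009,0],0.005]
    - [[0.055,0.009,0],0]
    - [[0.055,0.009,0],0]
    - [[0.055,0.009,0],0]
    - [[0.055,0.009,0],0]
    - [[0.04,0.006,0],0]
    - [[0,0,0],0]

```text
time: 32.17
tool_pos: [0.5653, 0.2186, 0.1116]
tool_rot: [-2.995, 0.005, 1.522]
contact_force: [0.5, -1.3, -2.1]
opening: 0.0292
```

>>> carry_out:
  targets:
    - [[0,0,0],0]
    - [[0,0,0],0]

```text
time: 32.42
tool_pos: [0.5642, 0.2169, 0.1096]
tool_rot: [-2.992, 0.007, 1.521]
contact_force: [0.1, 0.1, -2.3]
opening: 0.0291
```

```bash
python3 st.py; python3 place.py 0.0004 -.0001 -.0146 .567 .2748 .1 1.527
```

```text
[0.2224 0.6725 1.3107 0.0349 1.3049 0.2611] sum 0.14652709749374182 [0.5642 0.2169 0.1096] [-2.9916  0.0069  1.521 ] 32.425 [  0.6949 -57.9556 -22.9382   0.315    0.7771  -0.0069] [-0.0096  0.0042  0.0092 -0.008  -0.0017 -0.0009]
obj at [0.5663 0.2173 0.1241] shift [0.0577 0.0014 0.0237] twist -0.006017937345886404 rot [-2.9916  0.0069  1.521 ] F [ 0.1225  0.1178 -2.2651] t 32.425
```

>>> carry_out:
  targets:
    - [[0.028,0,0],-0.006]
    - [[0.028,0,0.01],0]
    - [[0,0,0],0]
    - [[0,0,0],0]
    - [[0,0,0],0]

```text
time: 33.05
tool_pos: [0.5667, 0.2669, 0.0998]
tool_rot: [-2.991, 0.008, 1.518]
contact_force: [0.4, 0.6, -1.8]
opening: 0.0295
```

```bash
python3 st.py; python3 place.py 0.0004 -.0001 -.0146 .567 .2748 .065 1.527
```

```text
[0.2954 0.7188 1.2489 0.0453 1.3182 0.334 ] sum 0.14425911389042056 [0.5667 0.2669 0.0998] [-2.9913  0.0078  1.5183] 33.05 [  0.3329 -60.2932 -23.143    0.3275   0.7651  -0.0093] [-0.0138 -0.0084  0.0052 -0.0038  0.0012 -0.0064]
obj at [0.5688 0.2673 0.1142] shift [0.0078 0.0052 0.0489] twist -0.008702660589572142 rot [-2.9913  0.0078  1.5183] F [ 0.4282  0.5797 -1.7728] t 33.05
```

>>> carry_out:
  targets:
    - [[0.004,0.002,0.015],-0.009]
    - [[0.003,0.002,0.015],0]
    - [[0,0,0.01],0]
    - [[0,0,0],0]
    - [[0,0,0],0]

```text
time: 33.67
tool_pos: [0.5647, 0.2726, 0.056]
tool_rot: [-2.99, 0.007, 1.526]
contact_force: [0.5, 1.2, -1.3]
opening: 0.0294
```

```bash
python3 place.py 0.0004 -.0001 -.0146 .567 .2748 .035 1.527
```

```text
obj at [0.5668 0.2731 0.0705] shift [0.002  0.0055 0.035 ] twist -0.0008390720560409459 rot [-2.9898  0.0071  1.5262] F [ 0.525   1.1983 -1.2822] t 33.675
```

>>> carry_out:
  targets:
    - [[0.002,0.003,0.012],0]
    - [[0,0.002,0.012],0]
    - [[0,0,0.004],0]
    - [[0,0,0],0]
    - [[0,0,0],0]

```text
time: 34.3
tool_pos: [0.5658, 0.2746, 0.0259]
tool_rot: [-2.991, 0.007, 1.526]
contact_force: [0.6, -0.8, -1.8]
opening: 0.0292
```

```bash
python3 place.py 0.0004 -.0001 -.0146 .567 .2748 .035 1.527;  python3 - <<'E'
from h import *
im=eyes.read_camera("side");crop(im,90,130,270,290,4,"pics/s10.png")
E
```

```text
obj at [0.568  0.275  0.0404] shift [-0.0003 -0.0001  0.0055] twist -0.0007502345917747011 rot [-2.9906  0.0068  1.5262] F [ 0.5784 -0.7928 -1.8305] t 34.3
```

View pics/s10.png

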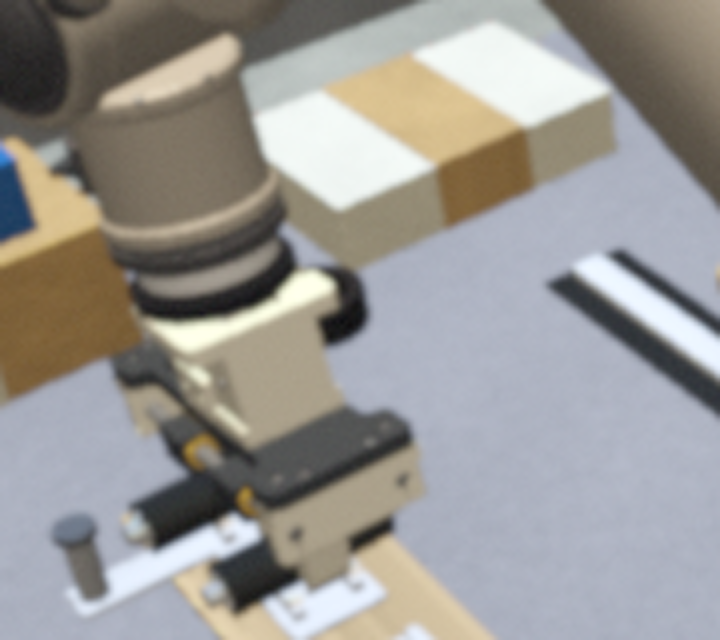

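>>> carry_out:
  targets:
    - [[0,0,0.003],0]
    - [[0,0,0.002],0]
    - [[0,0,0.001],0]
    - [[0,0,0],0]
    - [[0,0,0],0]

```text
time: 34.98
tool_pos: [0.5655, 0.2748, 0.0215]
tool_rot: [-2.993, 0.006, 1.526]
contact_force: [-0.5, -0.9, -0.7]
opening: 0.0291
```

```bash
python3 place.py 0.0004 -.0001 -.0146 .567 .2748 .035 1.527
```

```text
obj at [0.5676 0.2752 0.0359] shift [-0.0004 -0.0004  0.001 ] twist -0.0007280633975381701 rot [-2.9928  0.0061  1.5263] F [-0.5011 -0.9424 -0.6632] t 34.975
```

Contact seems near; another millimetre, then release and lift, settling.

>>> carry_out:
  targets:
    - [[0,0,0.001],0]
    - [[0,0,0],0]

```text
time: 35.22
tool_pos: [0.5655, 0.2749, 0.0214]
tool_rot: [-2.993, 0.006, 1.526]
contact_force: [-1.9, -1.6, 0.1]
opening: 0.0295
```

>>> carry_out:
  targets:
    - [[0,0,0],0]
    - [[0,0,0],0]
    - [[0,0,0],0]
    - [[0,0,-0.015],0]
    - [[0,0,-0.05],0]
    - [[0,0,-0.05],0]
    - [[0,0,0],0]
    - [[0,0,0],0]
    - [[0,0,0],0]
  fingers: 0.5

```text
time: 36.35
tool_pos: [0.5835, 0.2748, 0.1407]
tool_rot: [-2.995, 0.005, 1.526]
contact_force: [0.1, 0.4, -0.4]
opening: 0.0458
```

```bash
python3 st.py; python3 place.py 0 0 -.015 .5433 -.2591 .12 1.551;  python3 - <<'E'
from h import *
im=eyes.read_camera("side");crop(im,90,190,270,350,4,"pics/s11.png")
E
```

```text
[0.2993 0.7135 1.1392 0.0449 1.429  0.3349] sum 0.1401501011005868 [0.5835 0.2748 0.1407] [-2.9948  0.0053  1.5261] 36.35 [ -0.0299 -61.1219 -24.3723   0.2856   0.6655  -0.0116] [0.0007 0.0065 0.0149 0.0009 0.0024 0.0002]
obj at [0.5857 0.2748 0.1555] shift [-0.5351 -0.0127  0.0406] twist -0.02489237548810208 rot [-2.9948  0.0053  1.5261] F [ 0.133   0.3794 -0.4344] t 36.35
```

View pics/s11.png

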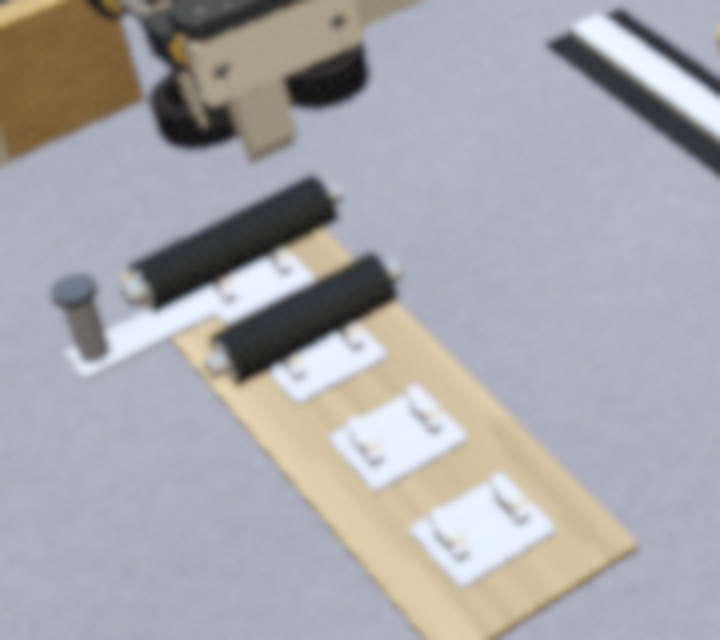

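The 104 is in place beside the 120. Now the 88.

>>> carry_out:
  targets:
    - [[-0.05,0,0],0]
    - [[-0.058,0,0],-0.008]
    - [[-0.058,0,0],-0.008]
    - [[-0.058,0,0],-0.008]
    - [[-0.058,0,0],0]
    - [[-0.058,0,0],0]
    - [[-0.058,0,0],0]
    - [[-0.058,0,0],0]
    - [[-0.045,0,0],0]
    - [[0,0,0],0]

```text
time: 37.65
tool_pos: [0.5641, -0.2395, 0.1309]
tool_rot: [-2.976, -0.001, 1.554]
contact_force: [0.1, 1.0, -0.1]
opening: 0.0456
```

>>> carry_out:
  targets:
    - [[0,0,0],0]
    - [[0,0,0],0]

```text
time: 37.9
tool_pos: [0.5636, -0.2375, 0.1296]
tool_rot: [-2.974, -0.004, 1.555]
contact_force: [-0.5, 0.7, 0.0]
opening: 0.0459
```

```bash
python3 st.py; python3 place.py 0 0 -.015 .5433 -.2591 .1 1.551
```

```text
[-0.4861  0.6761  1.2466 -0.0741  1.3708 -0.4504] sum 0.15193003961798235 [ 0.5636 -0.2375  0.1296] [-2.9738 -0.0036  1.5551] 37.9 [ -0.8197 -57.6305 -23.1204  -0.3371   0.756   -0.0203] [0.0105 0.002  0.0059 0.0067 0.0012 0.0036]
obj at [ 0.5661 -0.2376  0.1444] shift [-0.022  -0.0147  0.0474] twist 0.004057836631148559 rot [-2.9738 -0.0036  1.5551] F [-0.5231  0.734   0.0441] t 37.9
```

>>> carry_out:
  targets:
    - [[0,0,-0.06],0]
    - [[0,0,-0.06],0]
    - [[0,0,0],0]
    - [[0,0,0],0]
    - [[0,0,0],0]

```text
time: 38.52
tool_pos: [0.5839, -0.2309, 0.2483]
tool_rot: [-2.968, -0.008, 1.564]
contact_force: [-0.2, -0.5, -0.4]
opening: 0.0458
```

>>> carry_out:
  targets:
    - [[0,0,0.06],0]
    - [[0,0,0.06],0]
    - [[0,0,0],0]
    - [[0,0,0],0.03]
    - [[0,0,0],-0.03]
    - [[0,0,0],0.03]
    - [[0,0,0],-0.03]
    - [[0,0,0],0.03]
    - [[0,0,0],-0.03]
    - [[0,0,0],0]

```text
time: 39.78
tool_pos: [0.5655, -0.2301, 0.1322]
tool_rot: [-2.975, -0.004, 1.565]
contact_force: [-0.5, -0.4, 0.5]
opening: 0.0462
```

```bash
python3 st.py; python3 place.py 0 0 -.015 .5433 -.2591 .1 1.551
```

```text
[-0.4746  0.6715  1.2478 -0.0726  1.3737 -0.4494] sum 0.15135047542111169 [ 0.5655 -0.2301  0.1322] [-2.975  -0.0043  1.5649] 39.775 [  0.0078 -57.8456 -23.1709  -0.2607   0.7743  -0.1502] [ 0.0002  0.0002 -0.0005 -0.0014 -0.0006  0.0084]
obj at [ 0.568  -0.2301  0.147 ] shift [-0.0293 -0.0164  0.0503] twist 0.013860376122679652 rot [-2.975  -0.0043  1.5649] F [-0.4866 -0.4479  0.5222] t 39.775
```

>>> carry_out:
  targets:
    - [[-0.029,-0.015,0],0.014]
    - [[0,0,0],0]
    - [[0,0,0],0]
    - [[0,0,0.02],0]
    - [[0,0,0.02],0]
    - [[0,0,0.02],0]
    - [[0,0,0],0]
    - [[0,0,0],0]

```text
time: 40.78
tool_pos: [0.5425, -0.2556, 0.0745]
tool_rot: [-2.977, -0.003, 1.555]
contact_force: [0.2, 0.0, 0.1]
opening: 0.0457
```

```bash
python3 place.py 0 0 -.015 .5433 -.2591 .065 1.551
```

```text
obj at [ 0.545  -0.2557  0.0893] shift [-0.0035  0.0023  0.0242] twist 0.004273792159957823 rot [-2.9767 -0.0029  1.5553] F [0.2045 0.0251 0.0518] t 40.775
```

>>> carry_out:
  targets:
    - [[-0.0035,0.002,0.012],0.004]
    - [[0,0.002,0.012],0]
    - [[0,0.001,0.01],0]
    - [[0,0,0],0]
    - [[0,0,0],0]

```text
time: 41.4
tool_pos: [0.5426, -0.2594, 0.0387]
tool_rot: [-2.978, -0.001, 1.551]
contact_force: [-0.2, 0.7, -0.3]
opening: 0.0459
```

```bash
python3 place.py 0 0 -.015 .5433 -.2591 .035 1.551
```

```text
obj at [ 0.5451 -0.2595  0.0535] shift [0.0004 0.0012 0.0186] twist 0.00026916997121362307 rot [-2.9782 -0.0013  1.5513] F [-0.2101  0.684  -0.3309] t 41.4
```

>>> carry_out:
  targets:
    - [[0,0.001,0.008],0]
    - [[0,0,0.008],0]
    - [[0,0,0.001],0]
    - [[0,0,0],0]
    - [[0,0,0],0]

```text
time: 42.02
tool_pos: [0.541, -0.2595, 0.0211]
tool_rot: [-2.979, -0.001, 1.551]
contact_force: [-0.4, -0.2, -0.4]
opening: 0.046
```

```bash
python3 place.py 0 0 -.015 .5433 -.2591 .035 1.551
```

```text
obj at [ 0.5434 -0.2596  0.0359] shift [ 0.0005 -0.      0.0009] twist 0.00035234829107699817 rot [-2.9791 -0.0008  1.5514] F [-0.4362 -0.1681 -0.4338] t 42.025
```

>>> carry_out:
  targets:
    - [[0,0,0],0]
    - [[0,0,0],0]
    - [[0,0,0],0]
    - [[0,0,0],0]
    - [[0,0,0],0]
  fingers: 1

```text
time: 42.65
tool_pos: [0.5413, -0.2596, 0.0215]
tool_rot: [-2.98, -0.0, 1.551]
contact_force: [0.1, -0.4, -0.2]
opening: 0.0295
```

```bash
python3 place.py 0 0 -.015 .5433 -.2591 .035 1.551
```

```text
obj at [ 0.5437 -0.2597  0.0363] shift [ 0.0006 -0.0002  0.0014] twist 0.0003839957091524848 rot [-2.9799 -0.0004  1.5514] F [ 0.1135 -0.364  -0.2164] t 42.65
```

>>> carry_out:
  targets:
    - [[0,0,-0.05],0]
    - [[0,0,0],0]
    - [[0,0,0],0]
    - [[0,0,-0.06],0]
    - [[0,0,0],0]
    - [[0,0,0],0]

```text
time: 43.4
tool_pos: [0.556, -0.2584, 0.1259]
tool_rot: [-2.969, -0.007, 1.551]
contact_force: [-1.0, 0.4, -2.3]
opening: 0.0293
```

```bash
python3 st.py; python3 place.py 0.0006 -.0002 -.0136 .4886 .2782 .12 1.527
```

```text
[-0.52    0.6848  1.2415 -0.0783  1.3708 -0.4791] sum 0.15552105230907554 [ 0.556  -0.2584  0.1259] [-2.969  -0.0066  1.5508] 43.4 [  0.0572 -61.2691 -24.6409  -0.3341   0.877   -0.0147] [ 0.0007 -0.0231 -0.0397 -0.0002  0.0022 -0.0016]
obj at [ 0.5582 -0.258   0.1393] shift [ 0.5345 -0.0751  0.0363] twist 0.023842747832097055 rot [-2.969  -0.0066  1.5508] F [-1.0095  0.4327 -2.2601] t 43.4
```

>>> carry_out:
  targets:
    - [[0.055,-0.009,0],0.012]
    - [[0.055,-0.009,0],0.012]
    - [[0.055,-0.009,0],0]
    - [[0.055,-0.009,0],0]
    - [[0.055,-0.008,0],0]
    - [[0,0,0],0]
    - [[0,0,0],0]

```text
time: 44.28
tool_pos: [0.5153, 0.0256, 0.1235]
tool_rot: [-2.95, -0.005, 1.523]
contact_force: [-0.1, 0.2, -1.7]
opening: 0.0291
```

```bash
python3 st.py; python3 place.py 0.0006 -.0002 -.0136 .4886 .2782 .12 1.527
```

```text
[-0.0964  0.5382  1.5295 -0.0045  1.2654 -0.0475] sum 0.19145259749718235 [0.5153 0.0256 0.1235] [-2.9502 -0.0051  1.5232] 44.275 [  0.9943 -50.6986 -21.2843   0.1298   1.0701   0.0063] [ 0.0214  0.0064  0.0181  0.011  -0.0025  0.005 ]
obj at [0.5177 0.026  0.1369] shift [ 0.2505 -0.0369  0.0256] twist -0.003826287330000122 rot [-2.9502 -0.0051  1.5232] F [-0.07    0.1738 -1.7029] t 44.275
```

>>> carry_out:
  targets:
    - [[0.05,-0.01,0],-0.004]
    - [[0,0,0],0]
    - [[0.05,-0.01,0],0]
    - [[0,0,0],0]
    - [[0.05,-0.008,0],0]
    - [[0,0,0],0]
    - [[0.05,-0.008,0],0]
    - [[0,0,0],0]
    - [[0,0,0],0]

```text
time: 45.4
tool_pos: [0.4942, 0.2152, 0.126]
tool_rot: [-2.946, 0.001, 1.51]
contact_force: [0.7, -0.0, -1.9]
opening: 0.0298
```

```bash
python3 st.py; python3 place.py 0.0006 -.0002 -.0136 .4886 .2782 .09 1.527
```

```text
[0.2352 0.5665 1.4702 0.058  1.2928 0.2752] sum 0.18779927121103324 [0.4942 0.2152 0.126 ] [-2.9462  0.001   1.5098] 45.4 [  0.7912 -52.4053 -22.0425   0.3804   0.9927   0.0029] [ 0.0009  0.0045 -0.003   0.0103 -0.0016 -0.002 ]
obj at [0.4967 0.2157 0.1393] shift [ 0.062  -0.0021  0.0506] twist -0.017244290162428344 rot [-2.9462  0.001   1.5098] F [ 0.7014 -0.0166 -1.8812] t 45.4
```

>>> carry_out:
  targets:
    - [[0.04,0,0],-0.017]
    - [[0,0,0],0]
    - [[0.025,-0.002,0],0]
    - [[0,0,0],0]
    - [[0,0,0.025],0]
    - [[0,0,0.02],0]
    - [[0,0,0],0]
    - [[0,0,0],0]

```text
time: 46.4
tool_pos: [0.4921, 0.2667, 0.0809]
tool_rot: [-2.947, 0.004, 1.513]
contact_force: [-0.9, 0.5, -1.5]
opening: 0.0295
```

```bash
python3 place.py 0.0006 -.0002 -.0136 .4886 .2782 .06 1.527
```

```text
obj at [0.4945 0.2672 0.0942] shift [0.0108 0.0002 0.0348] twist -0.013597171653186635 rot [-2.9466  0.0039  1.5134] F [-0.9317  0.5158 -1.5218] t 46.4
```

>>> carry_out:
  targets:
    - [[0.011,0,0.015],-0.014]
    - [[0,0,0],0]
    - [[0,0.001,0.015],0]
    - [[0,0,0],0]
    - [[0,0,0],0]

```text
time: 47.02
tool_pos: [0.4885, 0.2785, 0.0503]
tool_rot: [-2.949, 0.0, 1.528]
contact_force: [-0.1, -1.7, -0.8]
opening: 0.029
```

```bash
python3 place.py 0.0006 -.0002 -.0136 .4886 .2782 .035 1.527
```

```text
obj at [0.491  0.279  0.0637] shift [-0.0009  0.0032  0.0286] twist 0.0011406060972802834 rot [-2.9486  0.0003  1.5281] F [-0.096  -1.72   -0.8114] t 47.025
```

>>> carry_out:
  targets:
    - [[0,0.002,0.012],0]
    - [[0,0,0],0]
    - [[-0.001,0.001,0.01],0]
    - [[0,0,0],0]
    - [[0,0,0.003],0]
    - [[0,0,0],0]

```text
time: 47.78
tool_pos: [0.4867, 0.2774, 0.0236]
tool_rot: [-2.949, 0.0, 1.528]
contact_force: [-0.4, 0.5, -2.4]
opening: 0.0292
```

```bash
python3 place.py 0.0006 -.0002 -.0136 .4886 .2782 .035 1.527
```

```text
obj at [0.4892 0.2779 0.037 ] shift [ 0.0003 -0.0002  0.0021] twist 0.0009666222129947055 rot [-2.949   0.0002  1.528 ] F [-0.427   0.5124 -2.3595] t 47.775
```

>>> carry_out:
  targets:
    - [[0,0,0.0015],0]
    - [[0,0,0],0]
    - [[0,0,0.001],0]
    - [[0,0,0],0]

```text
time: 48.28
tool_pos: [0.4868, 0.2776, 0.0222]
tool_rot: [-2.951, -0.0, 1.528]
contact_force: [-0.0, -0.9, 0.2]
opening: 0.0295
```

```bash
python3 place.py 0.0006 -.0002 -.0136 .4886 .2782 .035 1.527
```

```text
obj at [0.4892 0.2781 0.0356] shift [ 0.     -0.0005  0.0007] twist 0.0010941696820989666 rot [-2.9505 -0.0004  1.5281] F [-0.0374 -0.8547  0.1676] t 48.275
```

>>> carry_out:
  targets:
    - [[0,0,0],0]
    - [[0,0,0],0]
    - [[0,0,0],0]
    - [[0,0,-0.03],0]
    - [[0,0,0],0]
    - [[0,0,-0.05],0]
    - [[0,0,0],0]
    - [[0,0,-0.03],0]
    - [[0,0,0],0]
    - [[0,0,0],0]
  fingers: 0.58

```text
time: 49.52
tool_pos: [0.5048, 0.2758, 0.1264]
tool_rot: [-2.941, 0.003, 1.528]
contact_force: [-0.9, 0.4, -0.1]
opening: 0.0384
```

```bash
python3 st.py; python3 place.py 0 0 -.015 .6212 -.2605 .12 1.551;  python3 - <<'E'
from h import *
im=eyes.read_camera("side");crop(im,90,190,270,350,4,"pics/s12.png")
E
```

```text
[0.3281 0.6268 1.3564 0.0711 1.3469 0.3487] sum 0.1885569358696797 [0.5048 0.2758 0.1264] [-2.9414  0.003   1.5282] 49.525 [ -0.0534 -55.808  -22.7677   0.381    0.8867  -0.0153] [-0.0005 -0.0068 -0.0136  0.0003 -0.0054  0.0007]
obj at [0.5078 0.2758 0.1411] shift [-0.5309  0.138  -0.0048] twist -0.02281468107626372 rot [-2.9414  0.003   1.5282] F [-0.9329  0.3936 -0.1309] t 49.525
```

View pics/s12.png

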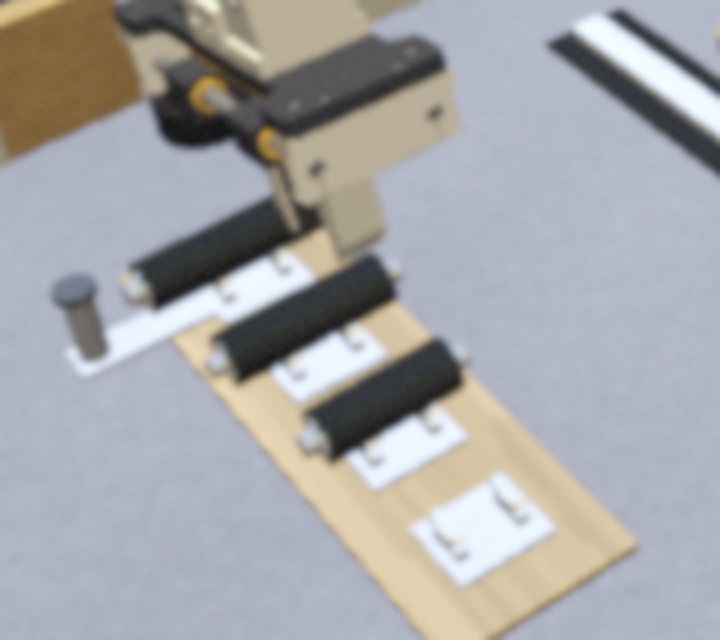

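The 88 is seated. The tool has picked up about 0.2 rad of tilt, so I'll work that off before the last roller: smooth rows up, single pulses down.

>>> carry_out:
  targets:
    - [[0,0,-0.01],0]
    - [[0,0,-0.03],0]
    - [[0,0,-0.05],0]
    - [[0,0,-0.05],0]
    - [[0,0,-0.04],0]
    - [[0,0,-0.02],0]
    - [[0,0,-0.01],0]
    - [[0,0,-0.005],0]
    - [[0,0,0],0]

```text
time: 50.7
tool_pos: [0.5479, 0.2744, 0.3419]
tool_rot: [-2.935, 0.006, 1.529]
contact_force: [0.0, -0.5, 0.7]
opening: 0.0387
```

>>> carry_out:
  targets:
    - [[0,0,0.06],0]
    - [[0,0,0],0]
    - [[0,0,0],0]
    - [[0,0,0.06],0]
    - [[0,0,0],0]
    - [[0,0,0],0]
    - [[0,0,0.06],0]
    - [[0,0,0],0]
    - [[0,0,0],0]

```text
time: 51.82
tool_pos: [0.5289, 0.2801, 0.1851]
tool_rot: [-2.975, -0.01, 1.528]
contact_force: [0.5, 0.5, 1.3]
opening: 0.0384
```

```bash
python3 st.py; python3 place.py 0 0 -.015 .6212 -.2605 .12 1.551
```

```text
[0.3223 0.5957 1.237  0.0688 1.4617 0.352 ] sum 0.15280633562167534 [0.5289 0.2801 0.1851] [-2.9748 -0.0098  1.5275] 51.825 [  0.0911 -53.35   -22.7276   0.3829   0.6906  -0.0153] [ 0.0015  0.0123  0.0033 -0.0011  0.0159 -0.0007]
obj at [0.5314 0.2798 0.1999] shift [-0.5367  0.1239  0.0548] twist -0.023465468051221183 rot [-2.9748 -0.0098  1.5275] F [0.5368 0.539  1.3322] t 51.825
```

>>> carry_out:
  targets:
    - [[-0.05,0.008,-0.01],0]
    - [[-0.055,0.01,-0.02],0]
    - [[-0.055,0.01,-0.03],-0.01]
    - [[-0.055,0.01,-0.04],-0.01]
    - [[-0.04,0.008,-0.04],0]
    - [[-0.02,0.004,-0.02],0]
    - [[0,0,-0.01],0]
    - [[0,0,0],0]

```text
time: 52.82
tool_pos: [0.6052, 0.0015, 0.3702]
tool_rot: [-3.029, -0.013, 1.546]
contact_force: [-0.2, -1.2, 0.1]
opening: 0.0386
```

```bash
python3 st.py
```

```text
[-0.125   0.5275  0.8535  0.0017  1.8743 -0.1009] sum 0.1136431148465551 [0.6052 0.0015 0.3702] [-3.0287 -0.013   1.5464] 52.825 [ -0.4707 -54.085  -26.4567   0.0465   0.6932  -0.0168] [-0.0137 -0.0037 -0.0254 -0.0035  0.0106 -0.0023]
```

>>> carry_out:
  targets:
    - [[0,0,0.06],0]
    - [[0,0,0],0]
    - [[0,0,0],0]
    - [[0,0,0.06],0]
    - [[0,0,0],0]
    - [[0,0,0],0]
    - [[0,0,0.06],0]
    - [[0,0,0],0]
    - [[0,0,0],0]

```text
time: 53.95
tool_pos: [0.6051, 0.003, 0.2187]
tool_rot: [-3.082, -0.008, 1.548]
contact_force: [-0.7, 0.2, 0.4]
opening: 0.0388
```

```bash
python3 st.py
```

```text
[-0.1227  0.5327  1.2431  0.002   1.4258 -0.1009] sum 0.06002516131786084 [0.6051 0.003  0.2187] [-3.0821 -0.008   1.5484] 53.95 [ -0.0072 -51.2957 -23.6752   0.0817   0.3006  -0.0054] [-0.0006  0.0128  0.0023 -0.0006  0.0188  0.0026]
```

>>> carry_out:
  targets:
    - [[0,0,-0.01],0]
    - [[0,0,-0.03],0]
    - [[0,0,-0.04],0]
    - [[0,0,-0.04],0]
    - [[0,0,-0.02],0]
    - [[0,0,-0.01],0]
    - [[0,0,-0.005],0]
    - [[0,0,0],0]
    - [[0,0,0],0]

```text
time: 55.08
tool_pos: [0.6176, 0.0011, 0.4026]
tool_rot: [-3.117, -0.005, 1.548]
contact_force: [0.2, 0.2, -0.4]
opening: 0.0386
```

>>> carry_out:
  targets:
    - [[0,0,0.06],0]
    - [[0,0,0],0]
    - [[0,0,0],0]
    - [[0,0,0.06],0]
    - [[0,0,0],0]
    - [[0,0,0],0]
    - [[0,0,0.06],0]
    - [[0,0,0],0]
    - [[0,0,0],0]

```text
time: 56.2
tool_pos: [0.6287, 0.0001, 0.2457]
tool_rot: [3.123, -0.0, 1.548]
contact_force: [0.0, -0.3, 2.0]
opening: 0.0385
```

```bash
python3 st.py;python3 place.py 0 0 -.015 .6212 -.2605 .12 1.551
```

```text
[-0.1229  0.5141  1.1991  0.0023  1.4098 -0.1008] sum -0.01852855463330183 [0.6287 0.0001 0.2457] [ 3.1229 -0.0004  1.5484] 56.2 [ -0.0443 -51.0896 -24.5126   0.0822  -0.0628   0.0006] [-0.0002  0.015   0.0046 -0.0002  0.0156 -0.001 ]
obj at [0.6284 0.0001 0.2607] shift [-0.2607 -0.004   0.1406] twist -0.0025832324335197665 rot [ 3.1229 -0.0004  1.5484] F [ 0.0322 -0.3127  2.0106] t 56.2
```

The tilt is down to -0.02 rad. Now to the 72.

>>> carry_out:
  targets:
    - [[-0.05,0,0],0]
    - [[-0.055,0,0.01],0]
    - [[-0.055,0,0.02],0]
    - [[-0.05,0,0.03],0]
    - [[-0.03,0,0.03],0]
    - [[-0.02,0,0.02],0]
    - [[0,0,0.01],0]
    - [[0,0,0],0]
    - [[0,0,0],0]
  fingers: 0.5

```text
time: 57.32
tool_pos: [0.6439, -0.2709, 0.1545]
tool_rot: [3.077, 0.016, 1.554]
contact_force: [-0.4, 0.2, 0.5]
opening: 0.0462
```

```bash
python3 st.py;python3 place.py 0 0 -.0165 .6212 -.2605 .1 1.551
```

```text
[-0.5156  0.6817  1.1534  0.0179  1.242  -0.5042] sum -0.06440156540359254 [ 0.6439 -0.2709  0.1545] [3.0769 0.0159 1.5537] 57.325 [ -0.5558 -59.399  -24.8469   0.0862  -0.2435   0.0011] [ 0.0134 -0.0055 -0.0022  0.0046  0.0068  0.0017]
obj at [ 0.6428 -0.2706  0.171 ] shift [ 0.0108 -0.0263  0.0693] twist 0.002699705878019598 rot [3.0769 0.0159 1.5537] F [-0.3638  0.2363  0.5317] t 57.325
```

>>> carry_out:
  targets:
    - [[0.01,-0.026,0.02],0.003]
    - [[0,0,0],0]
    - [[0,0,0.02],0]
    - [[0,0,0.02],0]
    - [[0,0,0],0]
    - [[0,0,0],0]

```text
time: 58.08
tool_pos: [0.6292, -0.2588, 0.1019]
tool_rot: [3.062, 0.023, 1.557]
contact_force: [-0.2, -0.0, 0.7]
opening: 0.0462
```

```bash
python3 st.py;python3 place.py 0 0 -.0165 .6212 -.2605 .075 1.551; python3 - <<'E'
from h import *
im=eyes.read_camera("side");crop(im,280,80,440,210,5,"pics/s13.png")
E
```

```text
[-0.5113  0.6866  1.2989  0.0206  1.0749 -0.5076] sum -0.08118371528288382 [ 0.6292 -0.2588  0.1019] [3.0615 0.0229 1.5572] 58.075 [  0.0126 -57.7971 -22.9047   0.1286  -0.3      0.0052] [ 0.0038  0.0012 -0.0071 -0.0003  0.0053 -0.0001]
obj at [ 0.6279 -0.2584  0.1183] shift [-0.0012 -0.0101  0.0427] twist 0.006162974884366124 rot [3.0615 0.0229 1.5572] F [-0.1996 -0.0296  0.6513] t 58.075
```

View pics/s13.png

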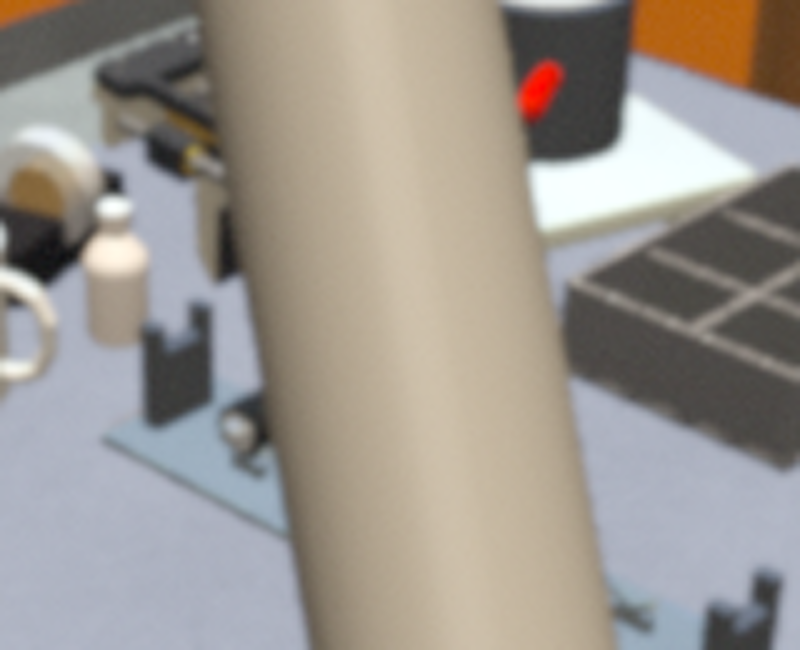

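>>> carry_out:
  targets:
    - [[-0.001,-0.005,0.015],0.006]
    - [[0,-0.005,0.015],0]
    - [[0,0,0.01],0]
    - [[0,0,0],0]
    - [[0,0,0],0]

```text
time: 58.75
tool_pos: [0.6226, -0.2613, 0.0605]
tool_rot: [3.059, 0.024, 1.55]
contact_force: [0.2, 0.5, -0.4]
opening: 0.046
```

```bash
python3 place.py 0 0 -.0165 .6212 -.2605 .035 1.551
```

```text
obj at [ 0.6213 -0.2609  0.0769] shift [ 0.0014 -0.0035  0.0417] twist -0.0009968862937295153 rot [3.0591 0.0236 1.55  ] F [ 0.2242  0.4949 -0.3682] t 58.75
```

>>> carry_out:
  targets:
    - [[0.001,-0.001,0.012],0]
    - [[0,-0.001,0.012],0]
    - [[0,-0.001,0.01],0]
    - [[0,0,0.003],0]
    - [[0,0,0],0]
    - [[0,0,0],0]

```text
time: 59.5
tool_pos: [0.623, -0.2613, 0.021]
tool_rot: [3.059, 0.024, 1.55]
contact_force: [0.7, -0.4, -0.5]
opening: 0.0461
```

```bash
python3 place.py 0 0 -.0165 .6212 -.2605 .035 1.551
```

```text
obj at [ 0.6217 -0.2608  0.0374] shift [ 0.0004 -0.0007  0.0023] twist -0.0008818546110231917 rot [3.0586 0.0239 1.5501] F [ 0.6839 -0.4215 -0.4753] t 59.5
```

>>> carry_out:
  targets:
    - [[0,0,0.002],0]
    - [[0,0,0],0]
    - [[0,0,0],0]

```text
time: 59.88
tool_pos: [0.6237, -0.2616, 0.0197]
tool_rot: [3.057, 0.025, 1.55]
contact_force: [-0.1, -0.2, 0.3]
opening: 0.0461
```

>>> carry_out:
  targets:
    - [[0,0,0],0]
    - [[0,0,0],0]
    - [[0,0,0],0]
    - [[0,0,0],0]
    - [[0,0,0],0]
  fingers: 1

```text
time: 60.5
tool_pos: [0.6232, -0.2616, 0.02]
tool_rot: [3.058, 0.024, 1.55]
contact_force: [-1.7, 0.2, 0.8]
opening: 0.0293
```

```bash
python3 place.py 0 0 -.0165 .6212 -.2605 .035 1.551
```

```text
obj at [ 0.6218 -0.2611  0.0364] shift [ 0.0006 -0.0007  0.0014] twist -0.0009124377125613314 rot [3.058  0.0245 1.5501] F [-1.7436  0.2378  0.7974] t 60.5
```

>>> carry_out:
  targets:
    - [[0,0,-0.02],0]
    - [[0,0,-0.04],0]
    - [[0,0,-0.04],0]
    - [[0,0,-0.02],0]
    - [[0,0,0],0]
    - [[0,0,0],0]

```text
time: 61.25
tool_pos: [0.6135, -0.2581, 0.1473]
tool_rot: [3.055, 0.026, 1.55]
contact_force: [0.3, 0.4, -1.9]
opening: 0.0292
```

```bash
python3 st.py; python3 place.py 0 0 -.0165 .4106 .2816 .12 1.527
```

```text
[-0.5226  0.613   1.305   0.0214  1.1353 -0.5113] sum -0.0882797455680997 [ 0.6135 -0.2581  0.1473] [3.0548 0.0255 1.5502] 61.25 [  0.0164 -58.3947 -25.374    0.1478  -0.3875   0.0068] [-0.001  -0.0097 -0.0057 -0.0002  0.0029  0.0002]
obj at [ 0.6121 -0.2576  0.1637] shift [ 0.5359 -0.2143  0.0115] twist 0.02323123851360598 rot [3.0548 0.0255 1.5502] F [ 0.2714  0.3991 -1.8635] t 61.25
```

>>> carry_out:
  targets:
    - [[0.04,-0.016,0],0.012]
    - [[0.055,-0.022,0],0.012]
    - [[0.055,-0.022,0],0]
    - [[0.055,-0.022,0],0]
    - [[0.055,-0.022,0],0]
    - [[0.04,-0.016,0],0]
    - [[0,0,0],0]
    - [[0,0,0],0]

```text
time: 62.25
tool_pos: [0.499, 0.0546, 0.1211]
tool_rot: [3.066, 0.021, 1.524]
contact_force: [-0.3, 0.5, -0.4]
opening: 0.0293
```

```bash
python3 st.py; python3 place.py 0.0006 -.0005 -.0151 .4106 .2816 .12 1.527
```

```text
[-0.0294  0.3806  1.7969 -0.0291  0.8892  0.0341] sum -0.07485111747910578 [0.499  0.0546 0.1211] [3.0662 0.0214 1.524 ] 62.25 [  0.7726 -41.8218 -20.3678   0.0233  -0.2939   0.0318] [0.0152 0.0038 0.0139 0.0033 0.0016 0.0038]
obj at [0.4974 0.0556 0.1361] shift [ 0.222  -0.0979  0.004 ] twist -0.0029759029309444074 rot [3.0662 0.0214 1.524 ] F [-0.2693  0.5471 -0.3759] t 62.25
```

>>> carry_out:
  targets:
    - [[0.05,-0.022,0],-0.003]
    - [[0,0,0],0]
    - [[0.055,-0.024,-0.005],0]
    - [[0,0,0],0]
    - [[0.05,-0.022,0],0]
    - [[0,0,0],0]
    - [[0.05,-0.022,0],0]
    - [[0,0,0],0]
    - [[0,0,0],0]

```text
time: 63.38
tool_pos: [0.4299, 0.2557, 0.1137]
tool_rot: [3.06, 0.023, 1.51]
contact_force: [-0.2, -0.1, -0.4]
opening: 0.0294
```

```bash
python3 st.py; python3 place.py 0.0006 -.0005 -.0151 .4106 .2816 .08 1.527
```

```text
[ 0.4206  0.3976  1.7954 -0.0752  0.8888  0.5263] sum -0.05986441790071062 [0.4299 0.2557 0.1137] [3.0603 0.0235 1.5098] 63.375 [  0.787  -42.2018 -20.4249  -0.1401  -0.3124   0.0356] [-0.0017  0.0073 -0.003   0.0052 -0.0001 -0.0038]
obj at [0.4282 0.2567 0.1287] shift [ 0.0249 -0.0229  0.0464] twist -0.01715600075385848 rot [3.0603 0.0235 1.5098] F [-0.2141 -0.1336 -0.3519] t 63.375
```

>>> carry_out:
  targets:
    - [[0.025,-0.022,0],-0.017]
    - [[0,0,0],0]
    - [[0,0,0.02],0]
    - [[0,0,0.02],0]
    - [[0,0,0],0]
    - [[0,0,0],0]

```text
time: 64.12
tool_pos: [0.4204, 0.2725, 0.0721]
tool_rot: [3.056, 0.025, 1.515]
contact_force: [0.5, -0.3, -1.8]
opening: 0.0295
```

```bash
python3 place.py 0.0006 -.0005 -.0151 .4106 .2816 .055 1.527;  python3 - <<'E'
from h import *
im=eyes.read_camera("side");crop(im,90,190,270,350,4,"pics/s14.png")
E
```

```text
obj at [0.4187 0.2736 0.087 ] shift [ 0.0083 -0.0112  0.031 ] twist -0.011586325785855056 rot [3.0563 0.0252 1.5154] F [ 0.5119 -0.2915 -1.7729] t 64.125
```

View pics/s14.png

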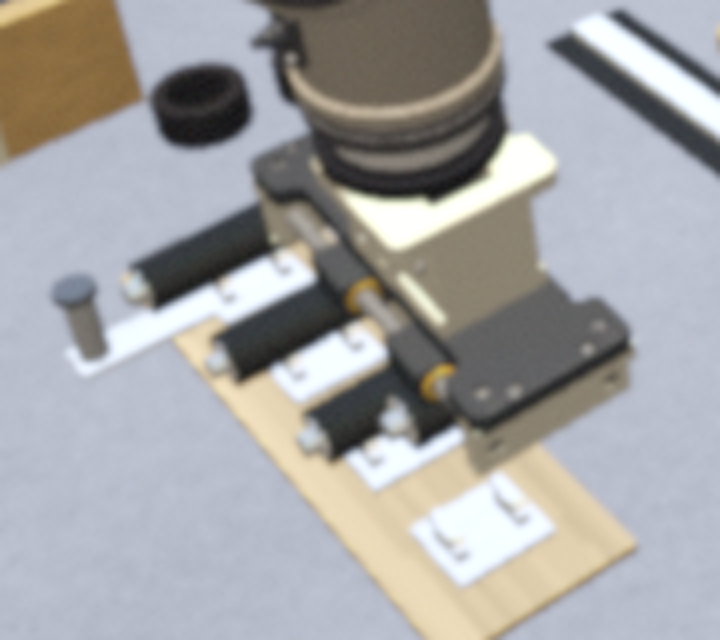

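>>> carry_out:
  targets:
    - [[0.008,-0.011,0.01],-0.011]
    - [[0,0,0],0]
    - [[0,0,0.01],0]
    - [[0,0,0],0]
    - [[0,0,0],0]

```text
time: 64.8
tool_pos: [0.4113, 0.2815, 0.0507]
tool_rot: [3.055, 0.025, 1.528]
contact_force: [-0.1, 0.1, -1.4]
opening: 0.0296
```

```bash
python3 place.py 0.0006 -.0005 -.0151 .4106 .2816 .035 1.527
```

```text
obj at [0.4095 0.2826 0.0656] shift [-0.0002 -0.0015  0.0306] twist 0.0010810395286704466 rot [3.0548 0.0253 1.5281] F [-0.1195  0.0903 -1.4275] t 64.8
```

>>> carry_out:
  targets:
    - [[0,-0.001,0.01],0]
    - [[0,0,0.01],0]
    - [[0,-0.001,0.005],0]
    - [[0,0,0],0]
    - [[0,0,0],0]

```text
time: 65.42
tool_pos: [0.4115, 0.2807, 0.0235]
tool_rot: [3.055, 0.026, 1.528]
contact_force: [0.1, 0.8, -2.5]
opening: 0.0291
```

```bash
python3 place.py 0.0006 -.0005 -.0151 .4106 .2816 .035 1.527
```

```text
obj at [0.4097 0.2817 0.0385] shift [-0.      0.0006  0.0036] twist 0.0007839017870951981 rot [3.0552 0.0256 1.5278] F [ 0.1273  0.8044 -2.4839] t 65.425
```

>>> carry_out:
  targets:
    - [[0,0.001,0.002],0]
    - [[0,0,0.001],0]
    - [[0,0,0.001],0]
    - [[0,0,0],0]

```text
time: 65.92
tool_pos: [0.4133, 0.2809, 0.0208]
tool_rot: [3.054, 0.025, 1.528]
contact_force: [-1.4, -0.5, 0.5]
opening: 0.0291
```

```bash
python3 place.py 0.0006 -.0005 -.0151 .4106 .2816 .035 1.527
```

```text
obj at [0.4115 0.2819 0.0357] shift [-0.0004 -0.001   0.0007] twist 0.0007806293899770278 rot [3.0537 0.0246 1.5278] F [-1.3542 -0.4954  0.4799] t 65.925
```

Contact made. Release, lift.

>>> carry_out:
  targets:
    - [[0,0,0],0]
    - [[0,0,0],0]
    - [[0,0,0],0]
    - [[0,0,-0.015],0]
    - [[0,0,-0.04],0]
    - [[0,0,-0.05],0]
    - [[0,0,-0.05],0]
    - [[0,0,0],0]
    - [[0,0,0],0]
  fingers: 0.58

```text
time: 67.05
tool_pos: [0.3993, 0.2856, 0.1839]
tool_rot: [3.051, 0.022, 1.528]
contact_force: [-0.5, 0.7, -0.0]
opening: 0.0382
```

>>> carry_out:
  targets:
    - [[-0.05,0,0],0]
    - [[-0.055,0,0],0]
    - [[-0.055,0,0],0]
    - [[-0.055,0,0],0]
    - [[-0.055,0,0],0]
    - [[-0.055,0,0],0]
    - [[-0.055,0,0],0]
    - [[-0.04,0,0],0]
    - [[0,0,0],0]
    - [[0,0,0],0]

```text
time: 68.3
tool_pos: [0.3758, -0.1451, 0.1842]
tool_rot: [3.068, 0.019, 1.529]
contact_force: [-0.8, 0.1, -0.0]
opening: 0.0387
```

```bash
python3 st.py;  python3 - <<'E'
from h import *
im=eyes.read_camera("side");cv2.imwrite("pics/s15f.png",im[:,:,::-1]);crop(im,90,190,270,350,4,"pics/s15.png")
im=eyes.read_camera("top");cv2.imwrite("pics/t15f.png",im[:,:,::-1]);crop(im,150,100,330,280,3.3,"pics/t15.png")
E
```

```text
[-0.5766  0.1211  1.9536  0.0255  0.9944 -0.5486] sum -0.07244509996021353 [ 0.3758 -0.1451  0.1842] [3.0682 0.0186 1.529 ] 68.3 [ -0.6616 -28.5432 -22.2704   0.0899  -0.3047  -0.0303] [-0.015   0.0121  0.0008 -0.0036 -0.0058 -0.0077]
```

View pics/s15.png

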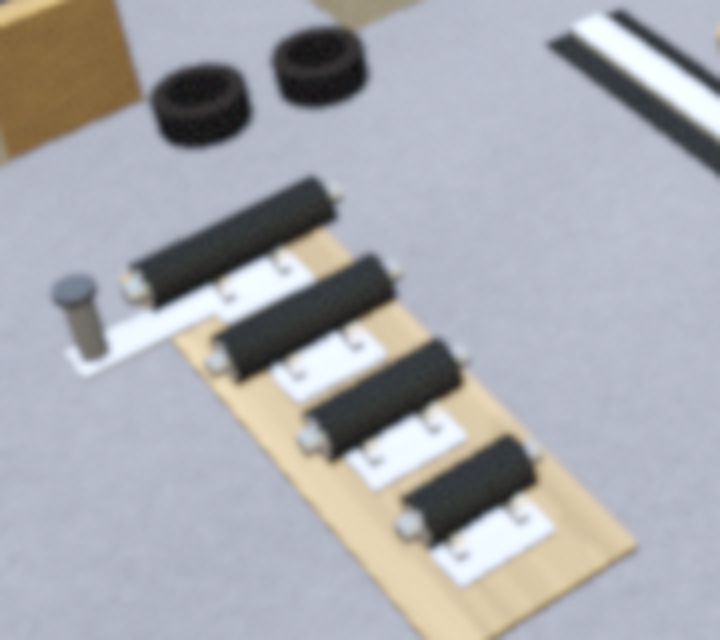

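View pics/t15.png

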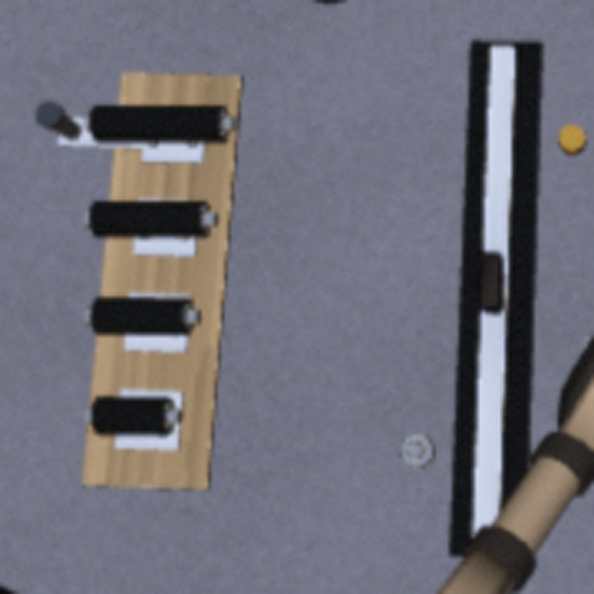

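```bash
python3 - <<'E'
from est import *
np.set_printoptions(precision=4,suppress=True)
seats=[(.645,.2714),(.567,.2748),(.4886,.2782),(.4106,.2816)]
res={}
for n,f,roi,thr in (("top","t15f",(170,122,225,235),60),("side","s15f",(112,228,232,332),75)):
    a=cv2.imread(f"pics/{f}.png")[:,:,::-1];x0,y0,x1,y1=roi
    g=cv2.resize(a[y0:y1,x0:x1].max(2),None,fx=4,fy=4)
    k,l,st,c=cv2.connectedComponentsWithStats((g<thr).astype(np.uint8))
    res[n]=[(c[i]+.5)/4-.5+[x0,y0] for i in range(1,k) if st[i,4]>900]
    for i in range(1,k):
        if st[i,4]>900:
            uv=(c[i]+.5)/4-.5+[x0,y0];ys,xs=np.where(l==i)
            e=np.linalg.svd(np.c_[xs-xs.mean(),ys-ys.mean()],full_matrices=False)[2][0]
            z=.036
            d=ray(n,uv+e*5,z)-ray(n,uv-e*5,z);print(n,uv,ray(n,uv,z)[:2],"axis yaw",np.arctan(-d[0]/d[1]))
for t,s in zip(res["top"],res["side"]): print(tri(t,s))
# strip/bar
a=cv2.imread("pics/t15f.png")[:,:,::-1]
print("grip exp at strip centre", proj("top",[.5095,.0065,.042]))
E
```

```text
top [197.1277 136.9183] [0.645 0.275] axis yaw -0.028543692264379
top [194.0348 165.8524] [0.5668 0.2798] axis yaw -0.018193089191801584
top [191.5126 195.3335] [0.489  0.2828] axis yaw -0.03099615593469826
top [188.7056 225.5837] [0.4111 0.2865] axis yaw -0.027583714368379572
side [148.9207 250.1259] [0.6429 0.2731] axis yaw -0.013388172483918387
side [166.2889 269.0199] [0.5653 0.2772] axis yaw -0.019157638916432705
side [186.5573 289.0674] [0.4877 0.2786] axis yaw -0.006995770189069252
side [207.9529 311.8066] [0.4099 0.2821] axis yaw -0.005656285840537028
[0.6437 0.2737 0.0363]
[0.5653 0.2781 0.0371]
[0.4869 0.2802 0.0383]
[0.4091 0.2838 0.0385]
grip exp at strip centre [[298.3499 185.4806]]
```

```bash
python3 - <<'E'
from h import *
seats=[(.645,.2714,.12),(.567,.2748,.104),(.4886,.2782,.088),(.4106,.2816,.072)]
outs=[]
for n,f0,f1,roi in(("top","top0","t15f",(158,118,228,243)),("side","side0","s15f",(95,225,245,340))):
    x0,y0,x1,y1=roi;s=4.4 if n=="top" else 2.6
    row=[]
    for f in(f0,f1):
        a=cv2.imread(f"pics/{f}.png")[y0:y1,x0:x1];a=cv2.resize(a,None,fx=s,fy=s,interpolation=cv2.INTER_CUBIC)
        for X,Y,L in seats:
            u=np.array([.0434,.999]);v=np.array([.999,-.0434])
            P=[];
            if f==f1:
                for e in(-L/2,L/2): P.append([*(np.array([X,Y])+u*e),.035])
            else:
                for e in(-.016,.016):
                    for w in(-.012,.012): P.append([*(np.array([X,Y])+u*e+v*w),.024])
            for p in proj(n,P):
                q=((p-[x0,y0]+.5)*s-.5).round().astype(int);cv2.circle(a,tuple(map(int,q)),2,(0,0,255),-1)
        row.append(a)
    outs.append(np.hstack(row))
    cv2.imwrite(f"pics/ov_{n}.png",outs[-1]);print(outs[-1].shape)
E
```

```text
(550, 616, 3)
(299, 780, 3)
```

View pics/ov_top.png

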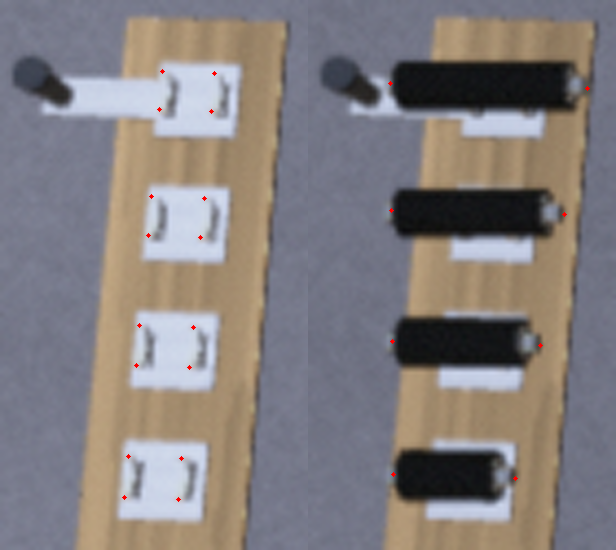

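View pics/ov_side.png

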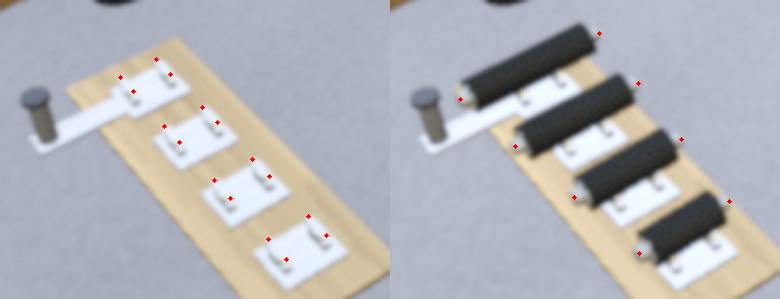

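The overlays agree. In the top view the rollers sit at the seat points, perhaps 2–4 mm toward +y, against a 12 mm limit. In the side view all four are seated and level. The bar still lies on the strip with its grip at crop (492,281), and the arm is clear of everything.

```bash
python3 -c "
from cell import order,monitor
print(monitor.observe()['qvel'],order.hand_in())"
```

```text
the job is handed in; nothing more can be done
[ 0.0123301  -0.00831497 -0.0041184  -0.00032986  0.0003969  -0.00365681] None
```

The job is done and handed in at about 68 s of the 138 s allowed. I lifted the bar out of its brackets and laid it, grip up, along the centre of the rubber strip while all four rollers were still in the rack. The rollers then went into the cradles: 120 mm at the post, then 104, 88, and 72 mm at the far end. Hand-in reports no verdict, so the result rests on my own checks.

- **Rollers:** in the last pictures all four are level and in the right order. Their centres are about 2–5 mm from my estimated cradle points, against a 12 mm limit. Their axes are within about 0.04 rad, against 0.15 rad.
- **Bar:** it lies on the strip with the grip up, unchanged since I released it. In the pictures it looks centred, but I did not compute its final offset from the strip's centre.
- **Disagreements:** the top and side cameras differ by 2–4 mm in position, mostly across the row. Measured roller heights read 1–3 mm above 35 mm, which I put down to measurement bias.
- **Tool tilt:** the tool slowly picked up tilt of up to 0.2 rad about the roller axis during the traverses. I worked it off before picking up the last roller. None of the forces I read between moves was above 3 N.

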